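# Fill the painter's folding tray with the red whistles

## Robot

A 6-joint arm with a two-finger parallel gripper is mounted at the origin on the work surface. World frame = base frame: x ahead of the robot, y to its left, z up, the work surface at z = 0. Lengths are in m, angles in degrees, forces in N, time in s.
With the tool pointing down it reaches from about 0.25 to 0.725 m from the base axis. Payload 9.7 kg.
Tool frame: the origin (TCP) lies at the very end of the fingers, on their centre line; the grasp point (between the pads) lies 19 mm behind it (bot.grip_depth is the distance from the TCP to the grasp point, in m); z points along the fingers, y is the direction in which the jaws open and shut (so a half turn about z gives the same grasp; the last joint's range is limited). The gripper opens to 85 mm and grips with 20 to 120 N. Pads are 22 mm wide; open, the fingers measure 114 mm over their backs; the gripper's body (76 mm by 85 mm) begins 54 mm behind the grasp point. The pads swing forward as they close: fully open they stand 13 mm farther back than shut.
Start: joints at [72.651, 4.979, 10.078, 95.1, 0, 90], TCP at [0.164, 0.525, 0.231] pointing down, gripper open.
Joint ranges: [-179.16, 179.16], [-48.56, 103.87], [-65.8, 70.77], [-126.05, 130.52], [-82.76, 87.17], [-180, 180]. Speed limits (degrees/s): [127.2, 127.2, 147.25, 180, 180, 180].

## Interface

Orientations are given as [roll, pitch, yaw] about the fixed x, y, z axes, in that order (R = Rz(yaw) Ry(pitch) Rx(roll)).
In Python, from workcell import bot, viewer gives the robot as it stands.
- The arm moves only by the tool arm_command, never from a script. Its argument "motion" is a list of rows, each a list of 3 entries, a list of its own where there are three numbers: the opening, from 0 (shut) to 1 (fully open), then the shift along the tool's x, y, z in units of 60 mm (1.0 is 60 mm), then the turn, a rotation vector about the tool's x, y, z in units of 6 degrees (1.0 is 6 degrees). A call has 1 to 12 rows; each row shifts and turns the commanded pose from where the row before left it, along the tool's axes as they then stand; what a row does not reach is not made up. A row lasts 1/8 s, in which the tool goes at most 62.5 mm and 10.7 degrees, less where a joint would pass 70% of its speed; a pose out of reach is approached as far as the arm can. A call is refused whole if a number of a shift passes 1 or a number of a turn 1, either way. A call with a gripper value outside its range is refused whole. The fingers move at their own pace and stop on an object; "newtons" is the grip in N (left out, the last holds). Time passes only in rows, so rows that do not move let the fingers close. It gives the time, the measured TCP pose, the force and the opening at its end, in the units of the state.
- bot.get_obs(): the state, without advancing time (a new reading comes with each control period).
- viewer.camera(name): name is "scene" or "top" or "wrist"; returns the picture (480x640x3 uint8, blue, green, red); there is no depth.
- viewer.calibration(name): a dict with "fx", "fy", "cx", "cy" (pixels), "k1" (the pictures are not rectified: a ray, as slopes to the right and down, at radius r is drawn at 1 + k1 r^2 times it, then the intrinsics apply), "T" (4x4, takes a point from camera to world coordinates). Camera axes: x right, y down, z forward; pixel columns grow to the right and rows downward; lengths in m; the calibration is good to about 2 mm. A picture is of the moment at which its call begins: read the wrist's pose just before it. calibration takes no time and is no camera call; for the wrist camera it gives the pose at the moment of the call.
- bot.job_done(): hands the job in, once; it reports no verdict.
The state is a dict: "time": time; "q": joint angles; "qd": joint speeds; "joint_efforts": joint torques, N m; "ee_pos": TCP position; "tcp_rot": TCP orientation; "wrist_force": force on the tool from outside, world axes, zero at the start; "torque": the same for the moment, N m; "opening": finger opening in m.
Only numpy, scipy, OpenCV 4.12 (cv2) and the standard library are available. Lean on these libraries where they do the work, as an engineer would, in place of code of your own. Each camera call takes 0.05 s, during which the arm holds its last target.

## Task

Get the painter's tray ready: raise its three folding sides fully upright before anything goes into it, then look through the lidded boxes for the red terracotta whistles (two or three of them) and put every one into the tray, together with the maple painting stick from the bench. Keep only one box open at a time, leave the cream whistles in their boxes, and finish with all the lids shut, the tray's sides still upright and the other things on the bench left where they were.

Things in the scene. Friction and masses are not known exactly. Their poses are not given: they have to be found in the camera images.
- tray: Folding pine tray, fixed to the bench. Origin: under the centre of its base, on the bench. Base 170 mm (tray x) by 170 mm (tray y), floor 24 mm above the bench. A fixed back wall (6 mm thick, centred at tray x = +85 mm, top 63 mm above the bench) stands on the far side; the other three sides are hinged panels, nearly flat at the start. Yaw varies.
- side_front (a joint): Tray side panel on the near edge; hinge line along tray y, at tray x = -85 mm, 20 mm above the bench. 0 = flat outwards, 1.57 = upright (end stop). 6 mm thick; reaches 44 mm from its hinge line; pull tab at the middle of its outer edge (see side_front_tab). Stiff hinge: it stays at any angle (1 to 2 N at the tab moves it).
- side_left (a joint): Tray side panel on the +y edge; hinge line along tray x, at tray y = +85 mm, 20 mm above the bench. 0 = flat outwards, 1.57 = upright (end stop). 6 mm thick; reaches 44 mm from its hinge line; pull tab at the middle of its outer edge (see side_front_tab). Stiff hinge: it stays at any angle (1 to 2 N at the tab moves it).
- side_right (a joint): Tray side panel on the -y edge; hinge line along tray x, at tray y = -85 mm, 20 mm above the bench. 0 = flat outwards, 1.57 = upright (end stop). 6 mm thick; reaches 44 mm from its hinge line; pull tab at the middle of its outer edge (see side_front_tab). Stiff hinge: it stays at any angle (1 to 2 N at the tab moves it).
- side_front_tab (a point): Centre of side_front's dark round pull tab (side_left and side_right have the same): disc 20 mm in diameter, 18 mm wide along the hinge line, centred 65 mm from the hinge line in the panel's mid-plane, on a stem 8 mm wide. Can be pinched from above across the 18 mm (fingers closing along the hinge line); it turns between the fingers as the panel swings.
- box_a: Pine box with a green lid, fixed; 90 mm (box x) by 150 mm (box y), walls 5 mm, inner floor 6 mm and rim 74 mm above the bench. Origin: under its centre, on the bench; its front (-x) faces the robot, yaw varies. Holds up to two whistles, standing at about +34 and -34 mm along box y, box x -5 mm; may be empty.
- lid_a (a joint): The green lid of box_a, 8 mm thick; hinge line along box y at box x = +45 mm, 74.5 mm above the bench. 0 = shut, grows as it opens upwards, 2.1 = end stop, leaning back. Stiff hinge: it stays at any angle (about 2 N at the tab moves it). Pull tab at the middle of its front edge (see lid_a_tab).
- box_b: Pine box with a yellow lid, fixed; 90 mm (box x) by 150 mm (box y), walls 5 mm, inner floor 6 mm and rim 74 mm above the bench. Origin: under its centre, on the bench; its front (-x) faces the robot, yaw varies. Holds up to two whistles, standing at about +34 and -34 mm along box y, box x -5 mm; may be empty.
- lid_b (a joint): The yellow lid of box_b, 8 mm thick; hinge line along box y at box x = +45 mm, 74.5 mm above the bench. 0 = shut, grows as it opens upwards, 2.1 = end stop, leaning back. Stiff hinge: it stays at any angle (about 2 N at the tab moves it). Pull tab at the middle of its front edge (see lid_a_tab).
- box_c: Pine box with a blue lid, fixed; 90 mm (box x) by 150 mm (box y), walls 5 mm, inner floor 6 mm and rim 74 mm above the bench. Origin: under its centre, on the bench; its front (-x) faces the robot, yaw varies. Holds up to two whistles, standing at about +34 and -34 mm along box y, box x -5 mm; may be empty.
- lid_c (a joint): The blue lid of box_c, 8 mm thick; hinge line along box y at box x = +45 mm, 74.5 mm above the bench. 0 = shut, grows as it opens upwards, 2.1 = end stop, leaning back. Stiff hinge: it stays at any angle (about 2 N at the tab moves it). Pull tab at the middle of its front edge (see lid_a_tab).
- lid_a_tab (a point): Centre of lid_a's dark round pull tab (lid_b and lid_c have the same): disc 20 mm in diameter, 18 mm wide along box y, on a stem 8 mm wide; its centre is 112 mm from the hinge line (22 mm beyond the lid's front edge) and, lid shut, 4 mm higher than it. Can be pinched from above across the 18 mm; it turns between the fingers as the lid swings.
- red_1_mid (a point): Red terracotta pear-shaped clay whistle, 62 mm tall, flat foot, body 46 mm across (widest 18 mm up), straight neck 16 mm in diameter from 41 mm up to the top; 70 g. This point is on its axis, 31 mm above its foot; its z axis runs from foot to neck. Starts standing in one of the boxes; may be absent (two or three red ones exist).
- red_2_mid (a point): Red terracotta pear-shaped clay whistle, 62 mm tall, flat foot, body 46 mm across (widest 18 mm up), straight neck 16 mm in diameter from 41 mm up to the top; 70 g. This point is on its axis, 31 mm above its foot; its z axis runs from foot to neck. Starts standing in one of the boxes; may be absent (two or three red ones exist).
- red_3_mid (a point): Red terracotta pear-shaped clay whistle, 62 mm tall, flat foot, body 46 mm across (widest 18 mm up), straight neck 16 mm in diameter from 41 mm up to the top; 70 g. This point is on its axis, 31 mm above its foot; its z axis runs from foot to neck. Starts standing in one of the boxes; may be absent (two or three red ones exist).
- cream_1_mid (a point): Cream pear-shaped clay whistle, 62 mm tall, flat foot, body 46 mm across (widest 18 mm up), straight neck 16 mm in diameter from 41 mm up to the top; 70 g. This point is on its axis, 31 mm above its foot; its z axis runs from foot to neck. Starts standing in one of the boxes, and stays there.
- cream_2_mid (a point): Cream pear-shaped clay whistle, 62 mm tall, flat foot, body 46 mm across (widest 18 mm up), straight neck 16 mm in diameter from 41 mm up to the top; 70 g. This point is on its axis, 31 mm above its foot; its z axis runs from foot to neck. Starts standing in one of the boxes, and stays there.
- cream_3_mid (a point): Cream pear-shaped clay whistle, 62 mm tall, flat foot, body 46 mm across (widest 18 mm up), straight neck 16 mm in diameter from 41 mm up to the top; 70 g. This point is on its axis, 31 mm above its foot; its z axis runs from foot to neck. Starts standing in one of the boxes, and stays there.
- stick_mid (a point): Centre of the maple painting stick, 120 mm long (its x axis) and 18 by 18 mm, pale with a dark band near one end, 50 g, lying loose on the bench. The only long square stick.
- bowl: Blue enamel bowl, 96 mm across, 42 mm high, origin under its centre. Bystander.
- jar_ochre: Paint jar with a yellow cap, 56 mm across, 70 mm high. Bystander.
- jar_black: Paint jar with a black cap, 56 mm across, 70 mm high. Bystander.
- brush: Paint brush, 170 mm long, lying on the bench. Bystander.
- cup: Terracotta cup, 72 mm across, 85 mm high. Bystander.
Things that resemble listed ones, but are neither listed nor needed, are in the scene too. Of the things that look like the part that bears stick_mid, the smallest one is meant.

How it is judged (in metres and radians):
On the way, in this order (a step that is already met when the one before it is completed fails the run):
1. the tray's three sides are upright (value of joint each of side_front, side_left, side_right above 1.4 rad), for 0.2 s.
2. every red whistle and the maple stick are in the tray (x of red_1_mid in the frame of tray between -0.082 and 0.082 m and y of red_1_mid in the frame of tray between -0.082 and 0.082 m and z of red_1_mid in the frame of tray between 0.022 and 0.072 m and x of red_2_mid in the frame of tray between -0.082 and 0.082 m and y of red_2_mid in the frame of tray between -0.082 and 0.082 m and z of red_2_mid in the frame of tray between 0.022 and 0.072 m and x of red_3_mid in the frame of tray between -0.082 and 0.082 m and y of red_3_mid in the frame of tray between -0.082 and 0.082 m and z of red_3_mid in the frame of tray between 0.022 and 0.072 m and x of stick_mid in the frame of tray between -0.08 and 0.08 m and y of stick_mid in the frame of tray between -0.08 and 0.08 m and z of stick_mid in the frame of tray between 0.022 and 0.055 m), for 0.2 s.
At the end, for the whole second after the job is handed in: The three sides at 1.4 rad or more; every red whistle's middle inside them and under 72 mm above the bench, the stick's middle inside and under 55 mm, all at rest; all lids within 0.08 rad of shut; each cream whistle within 75 mm of its start (in its box) (all of step 1 and all of step 2 and value of joint each of lid_a, lid_b, lid_c below 0.08 rad and linear speed of each of red_1, red_2, red_3, stick below 0.03 m/s and distance of each of cream_1_mid, cream_2_mid, cream_3_mid from where it was at the start of the episode below 0.075 m); the robot touches nothing.
It fails at once if two boxes are open (both lids past 0.3 rad) at the same time (value of joint each of lid_a, lid_b above 0.3 rad or value of joint each of lid_a, lid_c above 0.3 rad or value of joint each of lid_b, lid_c above 0.3 rad).
It fails at once if the bowl, a paint jar, the cup or the brush is moved by more than 40 mm (distance of any of bowl, jar_ochre, jar_black, brush, cup from where it was at the start of the episode above 0.04 m).
Of red_1, red_2, red_3 only 2 to 3 are there at a start; the rules pass over those that are not, and their reading is None.
At some moment in a run one of stick may be knocked a few centimetres aside while the robot is not near it.
Once in a run the grip may slacken for a moment while it holds something.
It also fails if it takes over 210 s, if anything falls off the work surface, if the arm or the gripper's body presses on something with over 40 N, if the wrist force passes 120 N, or if a joint passes its speed limit or range.

## Working session

There is one attempt and no reset: what is moved stays moved. The work goes in short steps, Python scripts to look and compute and a tool call to move; the robot and the scene stay as the last step left them, time stands still between calls to the robot, and variables do not carry over. Pictures are saved under pics/ and viewed, and the job is handed in when it is done.

Besides the shell and the picture viewer there is one more tool, called as name(argument=value, ...) on one line, values as JSON. arm_command: Moves the arm, as the interface text tells. Its arguments: {"type":"object","properties":{"motion":{"type":"array"},"newtons":{"type":"number"}},"required":["motion"]}

```bash
ls; mkdir -p pics
python3 - <<'E'
from workcell import bot, viewer
import cv2
print(bot.get_obs())
for n in ["scene","top","wrist"]:
    c=viewer.calibration(n); print(n,c)
    cv2.imwrite(f"pics/{n}0.png",viewer.camera(n))
E
```

```text
pics
{'time': 0.0, 'q': array([7.26496921e+01, 5.01047146e+00, 1.00343419e+01, 9.50997716e+01,
       1.61630003e-03, 9.00000034e+01]), 'qd': array([ 0.11732805,  0.06151427,  0.106225  ,  0.02061355, -0.01495892,
        0.02610359]), 'joint_efforts': array([ 4.95431868e-04, -5.20393038e+01,  4.64797676e+01,  1.64770213e-02,
        2.73543748e-05,  1.59179046e-05]), 'ee_pos': array([0.16394019, 0.52475513, 0.2305881 ]), 'tcp_rot': array([-1.79924099e+02, -1.61629407e-03,  1.62649687e+02]), 'wrist_force': array([ 0.10230782, -0.0079288 ,  0.11152383]), 'torque': array([-0.05828652,  0.00776459, -0.0143626 ]), 'opening': 0.08551075236821973}
scene {'fx': 438.822108810043, 'fy': 438.822108810043, 'cx': 315.3193407355151, 'cy': 240.14783669877872, 'k1': -0.09819867814728223, 'T': array([[-0.11136253,  0.75492968, -0.64628134,  1.15092349],
       [ 0.99363734,  0.09559806, -0.05954705,  0.01778791],
       [ 0.01682941, -0.64880058, -0.76077236,  0.77811173],
       [ 0.        ,  0.        ,  0.        ,  1.        ]])}
top {'fx': 523.4861134913139, 'fy': 523.4861134913139, 'cx': 316.98038291062244, 'cy': 241.0943333097244, 'k1': -0.054251291879162146, 'T': array([[-0.02316302, -0.98786102,  0.15360364,  0.37572101],
       [-0.99952905,  0.02597682,  0.01633674, -0.05917138],
       [-0.02012856, -0.15315289, -0.98799749,  1.40696634],
       [ 0.        ,  0.        ,  0.        ,  1.        ]])}
wrist {'fx': 384.2950584345258, 'fy': 384.2950584345258, 'cx': 310.1697331002575, 'cy': 241.56323255517643, 'k1': -0.036849372215301934, 'T': array([[ 2.98273922e-01,  9.18718270e-01,  2.58823120e-01,
         9.81524341e-02],
       [ 9.54480207e-01, -2.86970883e-01, -8.13341630e-02,
         5.46198577e-01],
       [-4.48482313e-04,  2.71301405e-01, -9.62494336e-01,
         3.73307457e-01],
       [ 0.00000000e+00,  0.00000000e+00,  0.00000000e+00,
         1.00000000e+00]])}
```

View pics/scene0.png

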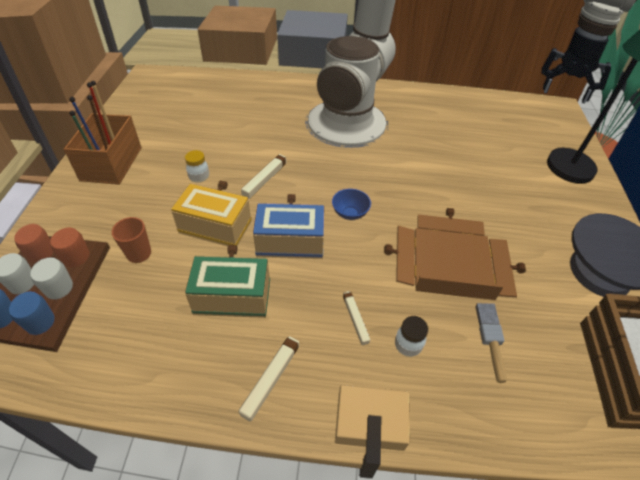

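View pics/top0.png

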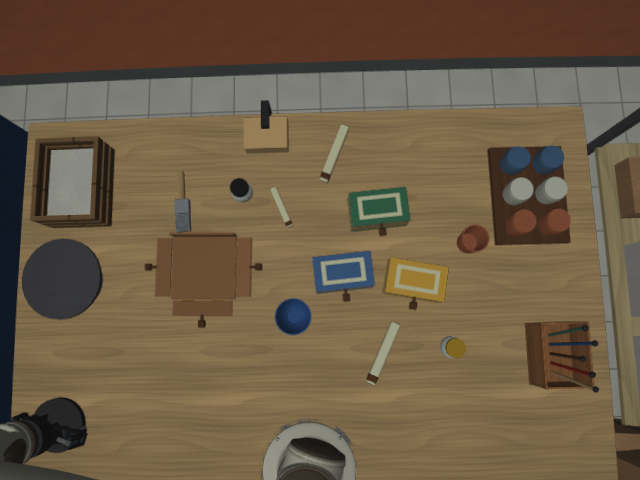

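View pics/wrist0.png

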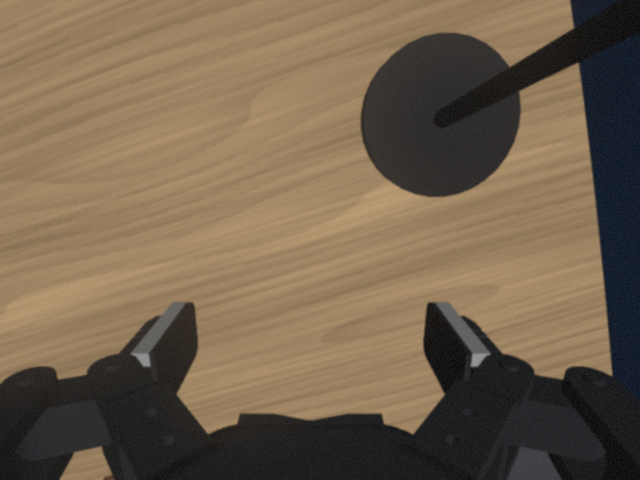

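```bash
cat > h.py <<'E'
import numpy as np, cv2
from workcell import bot, viewer
from scipy.spatial.transform import Rotation as Ro
def cal(n):
    c=viewer.calibration(n); K=np.array([[c['fx'],0,c['cx']],[0,c['fy'],c['cy']],[0,0,1.]]); return K,np.array([c['k1'],0,0,0.]),np.array(c['T'])
def p2w(n,uv,z,C=None):
    K,d,T=C or cal(n)
    uv=np.array(uv,float).reshape(-1,1,2)
    r=cv2.undistortPoints(uv,K,d).reshape(-1,2)
    r=np.c_[r,np.ones(len(r))]@T[:3,:3].T
    z=np.broadcast_to(z,len(r))
    return T[:3,3]+r*((z-T[2,3])/r[:,2])[:,None]
def w2p(n,P,C=None):
    K,d,T=C or cal(n); Ti=np.linalg.inv(T)
    return cv2.projectPoints(np.array(P,float).reshape(-1,1,3),cv2.Rodrigues(Ti[:3,:3])[0],Ti[:3,3],K,d)[0].reshape(-1,2)
def crop(img,x0,y0,x1,y1,s,fn):
    o=cv2.resize(img[y0:y1,x0:x1],None,fx=s,fy=s,interpolation=cv2.INTER_CUBIC); cv2.imwrite(fn,o)
def bc(ox,oy,yaw,pts):
    c,s=np.cos(yaw),np.sin(yaw); P=np.array(pts,float)
    return np.c_[ox+c*P[:,0]-s*P[:,1], oy+s*P[:,0]+c*P[:,1], P[:,2]]
E
python3 - <<'E'
from h import *
im=cv2.imread('pics/top0.png')
crop(im,140,220,270,335,6,'pics/c1.png')
crop(im,300,160,480,320,4,'pics/c2.png')
E
```

```text
(no output)
```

View pics/c1.png

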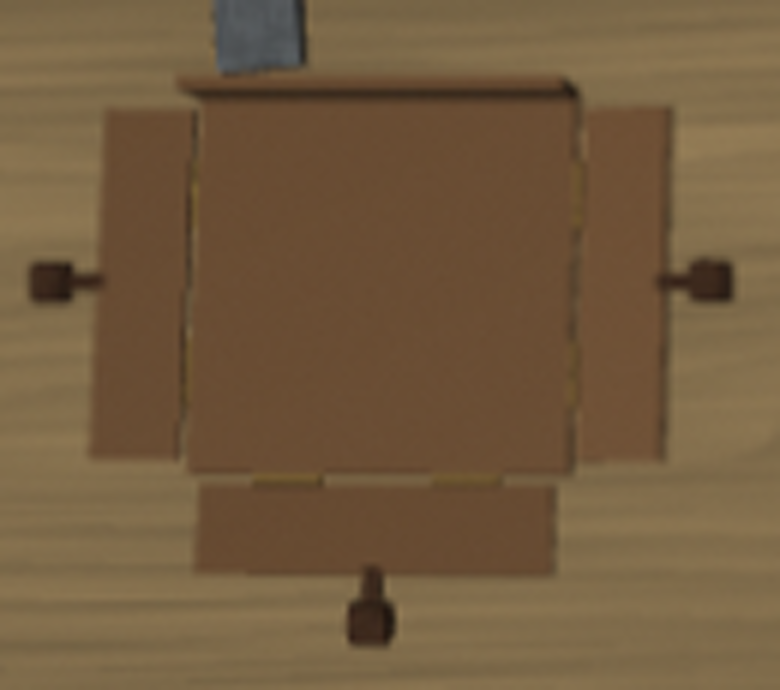

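View pics/c2.png

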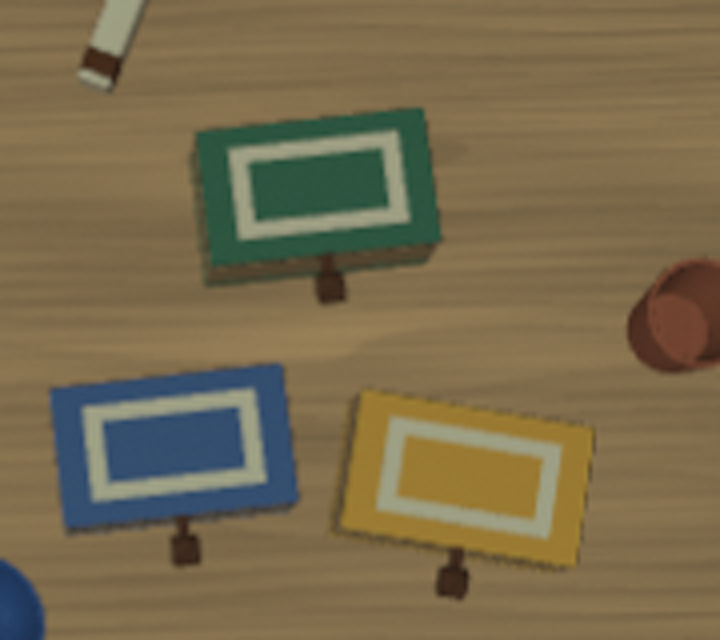

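```bash
cat > m1.py <<'E'
from h import *
C=cal('top')
def f(pts,x0,y0,s,z): 
    return p2w('top',(np.array(pts)+.5)/s-.5+np.array([x0,y0]),z,C)
for n,p,tab in [('a',[(196,132),(424,108),(441,240),(208,265)],(330,287)),('c',[(51,389),(283,365),(299,498),(67,530)],(185,548)),('b',[(361,390),(595,428),(575,568),(341,528)],(453,581))]:
    P=f(p,300,160,4,.0825); t=f([tab],300,160,4,.0785)[0]
    o=P.mean(0); d=P[0]+P[3]-P[1]-P[2]; yaw=np.arctan2(-d[0],d[1])  # box +y
    e=P[0]+P[1]-P[2]-P[3]; yaw2=np.arctan2(e[1],e[0])
    print(n,o.round(4),'yaw',np.degrees([yaw,yaw2]).round(2),np.linalg.norm(d)/2,np.linalg.norm(e)/2,'tab',t.round(4), 'pred', bc(o[0],o[1],(yaw+yaw2)/2,[(-.067,0,.0785)]).round(4))
P=f([(201,97),(577,97),(574,471),(188,471)],140,220,6,.024);print(P.round(4),P.mean(0))
T=f([(50,282),(711,281),(370,622)],140,220,6,.027);print('tabs L R F',T.round(4))
L,R,F=T; m=(L+R)/2; d=L-R; yaw=np.arctan2(-d[0],d[1]); print('tray',m,np.degrees(yaw),np.linalg.norm(d), 'front dist',np.linalg.norm(F-m),np.degrees(np.arctan2(*(m-F)[[1,0]])))
for n,p in [('stick',[(272,189),(290,225)]),('s2',[(345,127),(325,180)]),('s3',[(396,324),(373,381)]),('brush',[(182,172),(183,230)])]:
    Q=p2w('top',p,.018,C); print(n,Q.round(4),np.linalg.norm(Q[0]-Q[1]))
print(p2w('top',[(293,316)],.03,C),p2w('top',[(241,188)],.07,C))
E
python3 m1.py
```

```text
a [ 0.6689 -0.1995  0.0825] yaw [4.66 3.7 ] 0.1499494097448679 0.08794790506098518 tab [ 0.6031 -0.2053  0.0785] pred [[ 0.6021 -0.2044  0.0785]]
c [ 0.5033 -0.1024  0.0825] yaw [5.44 4.9 ] 0.14824242240864735 0.08773207184387197 tab [ 0.4384 -0.1069  0.0785] pred [[ 0.4366 -0.1085  0.0785]]
b [ 0.4776 -0.2869  0.0825] yaw [-11.02 -11.06] 0.1494313150299388 0.08922063958258528 tab [ 0.4134 -0.2749  0.0785] pred [[ 0.4119 -0.2741  0.0785]]
[[0.6156 0.3525 0.024 ]
 [0.611  0.1819 0.024 ]
 [0.444  0.1832 0.024 ]
 [0.4477 0.3553 0.024 ]] [0.52959313 0.26821691 0.024     ]
tabs L R F [[0.533  0.4185 0.027 ]
 [0.5263 0.1217 0.027 ]
 [0.3799 0.2726 0.027 ]]
tray [0.52968351 0.27007322 0.027     ] -1.2965525280823937 0.2969020174507784 front dist 0.14975987139018104 -0.9835179936316023
stick [[0.739  0.0835 0.018 ]
 [0.6376 0.0357 0.018 ]] 0.11216838388861206
s2 [[ 0.911  -0.1217  0.018 ]
 [ 0.7602 -0.0621  0.018 ]] 0.16212479899070964
s3 [[ 0.3665 -0.2381  0.018 ]
 [ 0.222  -0.1725  0.018 ]] 0.15863834030767834
brush [[0.7951 0.3331 0.018 ]
 [0.6318 0.3273 0.018 ]] 0.16343332140073208
[[0.39365154 0.0307627  0.03      ]] [[0.73059018 0.16011938 0.07      ]]
```

arm_command(motion=[[0.6, [0, 0, 0], [0, 0, -0.9]], [0.6, [0, 0, 0], [0, 0, -0.9]], [0.6, [0, 0, 0], [0, 0, -0.9]], [0.6, [0, 0, 0], [0, 0, 0]]], newtons=40)

```text
time: 0.65
ee_pos: [0.164, 0.5249, 0.231]
tcp_rot: [-180.0, -0.0, 178.8]
wrist_force: [-0.8, 0.5, 1.5]
opening: 0.0514
```

```bash
cat >> h.py <<'E'
TX,TY,TYAW=.5298,.2697,np.radians(-1.2)
BOX=dict(a=(.6689,-.1995,np.radians(4.3)),b=(.4776,-.2869,np.radians(-11.04)),c=(.5033,-.1024,np.radians(5.2)))
def tray(p): return bc(TX,TY,TYAW,[p])[0]
def box(n,p): return bc(*BOX[n],[p])[0]
def to(P,yaw=None):
    o=bot.get_obs(); R=Ro.from_euler('xyz',o['tcp_rot'],degrees=True)
    d=np.array(P)-o['ee_pos']
    print('t',round(o['time'],2),'ee',o['ee_pos'].round(4),'rot',o['tcp_rot'].round(2),'q',o['q'].round(1),'F',o['wrist_force'].round(1),'open',round(o['opening'],4))
    print('target',np.round(P,4),'tool units',(R.inv().apply(d)/.06).round(3))
    if yaw is not None:
        dy=(yaw-o['tcp_rot'][2]+180)%360-180; dy2=(dy+90)%180-90
        Rn=Ro.from_euler('xyz',[180,0,o['tcp_rot'][2]+dy2],degrees=True)
        print('turn z units',round(-dy2/6,3),'(full',round(-dy/6,3),') after turn units',(Rn.inv().apply(d)/.06).round(3))
E
python3 -c "
from h import *
to(tray((-.150,0,.012)),178.8)"
```

```text
t 0.65 ee [0.164  0.5249 0.231 ] rot [-1.7997e+02 -1.0000e-02  1.7882e+02] q [72.7  5.  10.1 95.1  0.  73.8] F [-0.8  0.5  1.5] open 0.0514
target [0.3798 0.2728 0.012 ] tool units [-3.684 -4.124  3.652]
turn z units 0.003 (full 0.003 ) after turn units [-3.685 -4.125  3.65 ]
```

arm_command(motion=[[0.6, [-0.526, -0.589, 0.3], [0, 0, 0]], [0.6, [-0.526, -0.589, 0.3], [0, 0, 0]], [0.6, [-0.526, -0.589, 0.3], [0, 0, 0]], [0.6, [-0.526, -0.589, 0.3], [0, 0, 0]], [0.6, [-0.526, -0.589, 0.3], [0, 0, 0]], [0.6, [-0.526, -0.589, 0.3], [0, 0, 0]], [0.6, [-0.526, -0.589, 0.3], [0, 0, 0]], [0.6, [0, 0, 0.5], [0, 0, 0]], [0.6, [0, 0, 0.3], [0, 0, 0]], [0.6, [0, 0, 0], [0, 0, 0]]])

```text
time: 1.9
ee_pos: [0.379, 0.273, 0.0562]
tcp_rot: [-179.9, -0.1, 178.8]
wrist_force: [-0.3, -0.1, 1.2]
opening: 0.051
```

```bash
python3 -c "
from h import *
to(tray((-.150,0,.012)),178.8)
cv2.imwrite('pics/w1.png',viewer.camera('wrist'))"
```

```text
t 1.9 ee [0.379  0.273  0.0562] rot [-1.7992e+02 -1.1000e-01  1.7883e+02] q [ 35.8  -6.  -20.2  75.9   0.   36.9] F [-0.3 -0.1  1.2] open 0.051
target [0.3798 0.2728 0.012 ] tool units [-0.015 -0.002  0.737]
turn z units 0.005 (full 0.005 ) after turn units [-0.014 -0.003  0.737]
```

View pics/w1.png

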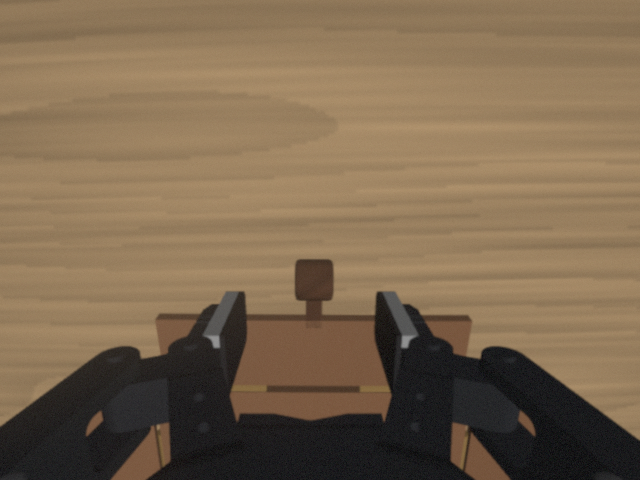

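```bash
python3 -c "
from h import *
for z in (.02,.027,.034): print(z,p2w('wrist',[(314,280)],z))"
```

```text
0.02 [[0.3813461  0.27628785 0.02      ]]
0.027 [[0.37859646 0.27626672 0.027     ]]
0.034 [[0.37584682 0.2762456  0.034     ]]
```

arm_command(motion=[[0.6, [0, 0, 0.5], [0, 0, 0]], [0.6, [0, 0, 0.25], [0, 0, 0]], [0, [0, 0, 0], [0, 0, 0]], [0, [0, 0, 0], [0, 0, 0]], [0, [0, 0, 0], [0, 0, 0]], [0, [0, 0, 0], [0, 0, 0]]], newtons=40)

```text
time: 2.7
ee_pos: [0.3802, 0.2744, 0.0135]
tcp_rot: [179.9, 0.0, 178.9]
wrist_force: [-2.7, 6.3, -0.5]
opening: 0.0166
```

arm_command(motion=[[0, [-0.028, 0, -0.168], [0, 0, 0]], [0, [-0.054, 0, -0.161], [0, 0, 0]], [0, [-0.079, 0, -0.151], [0, 0, 0]], [0, [-0.101, 0, -0.137], [0, 0, 0]], [0, [-0.121, 0, -0.119], [0, 0, 0]], [0, [-0.138, 0, -0.099], [0, 0, 0]], [0, [-0.152, 0, -0.076], [0, 0, 0]], [0, [-0.162, 0, -0.051], [0, 0, 0]], [0, [-0.168, 0, -0.025], [0, 0, 0]], [0, [-0.113, 0, 0], [0, 0, 0]], [0, [0, 0, 0], [0, 0, 0]]])

```text
time: 4.08
ee_pos: [0.4468, 0.2728, 0.0724]
tcp_rot: [179.9, -0.0, 178.9]
wrist_force: [-2.8, 3.8, -2.5]
opening: 0.0167
```

arm_command(motion=[[0, [-0.08, 0, 0], [0, 0, 0]], [0, [0, 0, 0], [0, 0, 0]]])

```text
time: 4.32
ee_pos: [0.4513, 0.2726, 0.0722]
tcp_rot: [179.9, -0.1, 178.9]
wrist_force: [-3.3, 4.9, -1.3]
opening: 0.0168
```

```bash
python3 -c "
from h import *
to(tray((-.085,0,.012)),178.8)
im=viewer.camera('scene');crop(im,370,180,560,330,4,'pics/s1.png')"
```

```text
t 4.33 ee [0.4513 0.2726 0.0722] rot [ 1.7989e+02 -6.0000e-02  1.7888e+02] q [ 31.1   1.8 -10.9  77.3   0.1  32.2] F [-3.3  4.9 -1.3] open 0.0168
target [0.4448 0.2715 0.012 ] tool units [ 0.107 -0.023  1.004]
turn z units 0.013 (full 0.013 ) after turn units [ 0.108 -0.022  1.004]
```

View pics/s1.png

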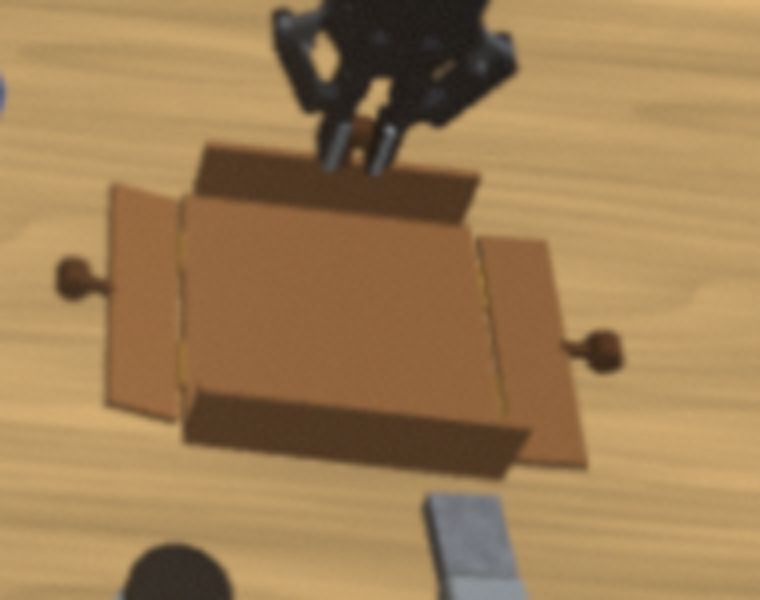

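```bash
python3 -c "
from h import *
for th in (70,80,90):
    t=np.radians(th); 
    P=[tray((-.085-r*np.cos(t),y,.02+r*np.sin(t))) for r,y in ((.044,.079),(.044,-.079),(.065,0),(0,0.079))]
    print(th,((w2p('scene',P)-[370,180]+.5)*4-.5).round(0).tolist())"
```

```text
70 [[478.0, 161.0], [205.0, 131.0], [350.0, 113.0], [460.0, 228.0]]
80 [[481.0, 168.0], [206.0, 138.0], [353.0, 123.0], [460.0, 228.0]]
90 [[483.0, 177.0], [206.0, 146.0], [355.0, 136.0], [460.0, 228.0]]
```

arm_command(motion=[[0.5, [0, 0, 0], [0, 0, 0]], [0.5, [0, 0, 0], [0, 0, 0]], [0.6, [0, 0, -0.8], [0, 0, 1]], [0.6, [0, 0, -0.4], [0, 0, 1]], [0.6, [0, 0, 0], [0, 0, 1]], [0.6, [0, 0, 0], [0, 0, 1]], [0.6, [0, 0, 0], [0, 0, 1]], [0.6, [0, 0, 0], [0, 0, 1]], [0.6, [0, 0, 0], [0, 0, 1]], [0.6, [0, 0, 0], [0, 0, 1]], [0.6, [0, 0, 0], [0, 0, 1]], [0.6, [0, 0, 0], [0, 0, 1]]])

```text
time: 5.88
ee_pos: [0.4519, 0.2717, 0.144]
tcp_rot: [180.0, 0.0, 118.6]
wrist_force: [-0.0, 0.6, -1.1]
opening: 0.0511
```

arm_command(motion=[[0.6, [0, 0, 0], [0, 0, 1]], [0.6, [0, 0, 0], [0, 0, 1]], [0.6, [0, 0, 0], [0, 0, 1]], [0.6, [0, 0, 0], [0, 0, 1]], [0.6, [0, 0, 0], [0, 0, 1]], [0.6, [0, 0, 0], [0, 0, 0]]])

```text
time: 6.62
ee_pos: [0.4518, 0.2717, 0.1439]
tcp_rot: [180.0, -0.0, 88.9]
wrist_force: [0.0, -0.0, 0.1]
opening: 0.051
```

```bash
python3 -c "
from h import *
to(tray((0,-.150,.013)),88.8)"
```

```text
t 6.62 ee [0.4518 0.2717 0.1439] rot [ 1.7997e+02 -1.0000e-02  8.8880e+01] q [ 31.    1.   -3.8  85.2  -0.  122.1] F [ 0.  -0.   0.1] open 0.051
target [0.5267 0.1197 0.013 ] tool units [-2.509  1.295  2.182]
turn z units 0.014 (full 0.014 ) after turn units [-2.507  1.3    2.182]
```

arm_command(motion=[[0.6, [-0.5, 0.26, 0], [0, 0, 0]], [0.6, [-0.5, 0.26, 0], [0, 0, 0]], [0.6, [-0.5, 0.26, 0], [0, 0, 0]], [0.6, [-0.5, 0.26, 0], [0, 0, 0]], [0.6, [-0.5, 0.26, 0.4], [0, 0, 0]], [0.6, [0, 0, 0.7], [0, 0, 0]], [0.6, [0, 0, 0.7], [0, 0, 0]], [0.6, [0, 0, 0.37], [0, 0, 0]], [0.4, [0, 0, 0], [0, 0, 0]]])

```text
time: 7.75
ee_pos: [0.5255, 0.1199, 0.0119]
tcp_rot: [-179.8, 0.0, 89.0]
wrist_force: [0.0, -0.5, 0.6]
opening: 0.0352
```

arm_command(motion=[[0, [0, 0, 0], [0, 0, 0]], [0, [0, 0, 0], [0, 0, 0]], [0, [0, 0, 0], [0, 0, 0]], [0, [0, 0, 0], [0, 0, 0]]])

```text
time: 8.25
ee_pos: [0.5243, 0.1201, 0.0139]
tcp_rot: [-179.7, 0.0, 88.9]
wrist_force: [-13.2, -0.9, 1.6]
opening: 0.0174
```

arm_command(motion=[[0, [0.028, 0, -0.168], [0, 0, 0]], [0, [0.054, 0, -0.161], [0, 0, 0]], [0, [0.079, 0, -0.151], [0, 0, 0]], [0, [0.101, 0, -0.137], [0, 0, 0]], [0, [0.121, 0, -0.119], [0, 0, 0]], [0, [0.138, 0, -0.099], [0, 0, 0]], [0, [0.152, 0, -0.076], [0, 0, 0]], [0, [0.162, 0, -0.051], [0, 0, 0]], [0, [0.168, 0, -0.025], [0, 0, 0]], [0, [0.113, 0, 0], [0, 0, 0]], [0, [0.06, 0, 0], [0, 0, 0]], [0, [0, 0, 0], [0, 0, 0]]])

```text
time: 9.75
ee_pos: [0.526, 0.1884, 0.0728]
tcp_rot: [-179.8, 0.3, 88.8]
wrist_force: [-11.1, -12.1, 0.5]
opening: 0.0174
```

```bash
python3 -c "
from h import *
to(tray((0,.150,.013)),88.8)
im=viewer.camera('scene');crop(im,370,180,560,330,4,'pics/s2.png')
for th in (70,80,90):
    t=np.radians(th); 
    P=[tray((x,-.085-r*np.cos(t),.02+r*np.sin(t))) for r,x in ((.044,.079),(.044,-.079),(.065,0),(0,0.079))]
    print(th,((w2p('scene',P)-[370,180]+.5)*4-.5).round(0).tolist())"
```

```text
t 9.75 ee [0.526  0.1884 0.0728] rot [-179.78    0.33   88.85] q [ 19.8   6.4  -6.   78.   -0.2 111. ] F [-11.1 -12.1   0.5] open 0.0174
target [0.5329 0.4197 0.013 ] tool units [3.862 0.043 0.975]
turn z units 0.008 (full 0.008 ) after turn units [3.856 0.036 0.997]
70 [[172.0, 377.0], [169.0, 153.0], [164.0, 234.0], [185.0, 426.0]]
80 [[187.0, 376.0], [182.0, 152.0], [185.0, 232.0], [185.0, 426.0]]
90 [[202.0, 377.0], [196.0, 153.0], [207.0, 233.0], [185.0, 426.0]]
```

View pics/s2.png

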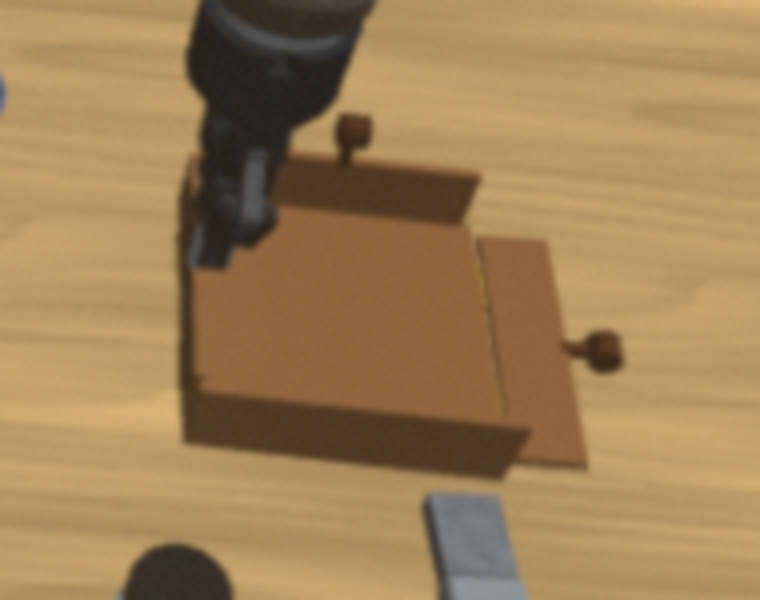

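arm_command(motion=[[0.5, [0, 0, 0], [0, 0, 0]], [0.5, [0, 0, 0], [0, 0, 0]], [0.6, [0, 0, -0.6], [0, 0, 0]], [0.6, [0.2, 0, -0.6], [0, 0, 0]], [0.6, [0.6, 0, 0], [0, 0, 0]], [0.6, [0.6, 0, 0], [0, 0, 0]], [0.6, [0.6, 0, 0], [0, 0, 0]], [0.6, [0.6, 0, 0], [0, 0, 0]], [0.6, [0.6, 0, 0], [0, 0, 0]], [0.6, [0.6, 0, 0.3], [0, 0, 0]], [0.6, [0, 0, 0.8], [0, 0, 0]], [0.6, [0, 0, 0.5], [0, 0, 0]]])

```text
time: 11.3
ee_pos: [0.5322, 0.4194, 0.0469]
tcp_rot: [-180.0, 0.0, 88.9]
wrist_force: [-0.3, -0.2, -0.2]
opening: 0.0514
```

```bash
python3 -c "
from h import *
to(tray((0,.150,.013)),88.8)
cv2.imwrite('pics/w2.png',viewer.camera('wrist'))
"
```

```text
t 11.3 ee [0.5322 0.4194 0.0469] rot [-1.7997e+02  1.0000e-02  8.8940e+01] q [ 38.2  22.8  10.9  78.2   0.  129.3] F [-0.3 -0.2 -0.2] open 0.0514
target [0.5329 0.4197 0.013 ] tool units [0.004 0.013 0.564]
turn z units 0.023 (full 0.023 ) after turn units [0.004 0.013 0.564]
```

View pics/w2.png

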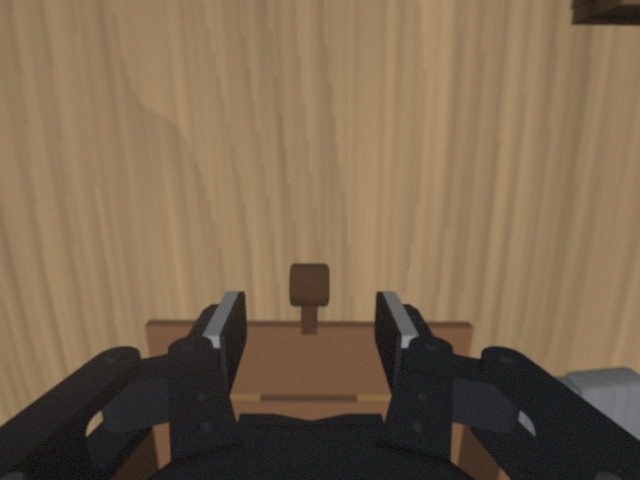

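arm_command(motion=[[0.6, [0, 0, 0.4], [0, 0, 0]], [0.4, [0, 0, 0.16], [0, 0, 0]], [0, [0, 0, 0], [0, 0, 0]], [0, [0, 0, 0], [0, 0, 0]], [0, [0, 0, 0], [0, 0, 0]], [0, [0, 0, 0], [0, 0, 0]]])

```text
time: 12.1
ee_pos: [0.5318, 0.4187, 0.0156]
tcp_rot: [-179.9, 0.0, 88.9]
wrist_force: [-6.2, -1.6, -3.8]
opening: 0.0171
```

arm_command(motion=[[0, [-0.028, 0, -0.168], [0, 0, 0]], [0, [-0.054, 0, -0.161], [0, 0, 0]], [0, [-0.079, 0, -0.151], [0, 0, 0]], [0, [-0.101, 0, -0.137], [0, 0, 0]], [0, [-0.121, 0, -0.119], [0, 0, 0]], [0, [-0.138, 0, -0.099], [0, 0, 0]], [0, [-0.152, 0, -0.076], [0, 0, 0]], [0, [-0.162, 0, -0.051], [0, 0, 0]], [0, [-0.168, 0, -0.025], [0, 0, 0]], [0, [-0.113, 0, 0], [0, 0, 0]], [0, [-0.06, 0, 0], [0, 0, 0]], [0, [0, 0, 0], [0, 0, 0]]])

```text
time: 13.6
ee_pos: [0.5301, 0.3487, 0.0755]
tcp_rot: [-179.9, -0.1, 88.9]
wrist_force: [-8.1, 2.6, -3.1]
opening: 0.0165
```

```bash
python3 -c "
from h import *
to(tray((0,.150,.013)),88.8)
im=viewer.camera('scene');crop(im,370,180,560,330,4,'pics/s3.png')
for th in (70,80,90):
    t=np.radians(th); 
    P=[tray((x,.085+r*np.cos(t),.02+r*np.sin(t))) for r,x in ((.044,.079),(.044,-.079),(.065,0),(0,0.079))]
    print(th,((w2p('scene',P)-[370,180]+.5)*4-.5).round(0).tolist())"
```

```text
t 13.6 ee [0.5301 0.3487 0.0755] rot [-1.7991e+02 -1.0000e-01  8.8890e+01] q [3.330e+01 1.630e+01 5.900e+00 7.960e+01 1.000e-01 1.244e+02] F [-8.1  2.6 -3.1] open 0.0165
target [0.5329 0.4197 0.013 ] tool units [1.182 0.025 1.043]
turn z units 0.016 (full 0.016 ) after turn units [1.184 0.022 1.041]
70 [[562.0, 421.0], [520.0, 192.0], [566.0, 279.0], [506.0, 463.0]]
80 [[549.0, 417.0], [508.0, 189.0], [548.0, 273.0], [506.0, 463.0]]
90 [[535.0, 415.0], [495.0, 186.0], [527.0, 269.0], [506.0, 463.0]]
```

View pics/s3.png

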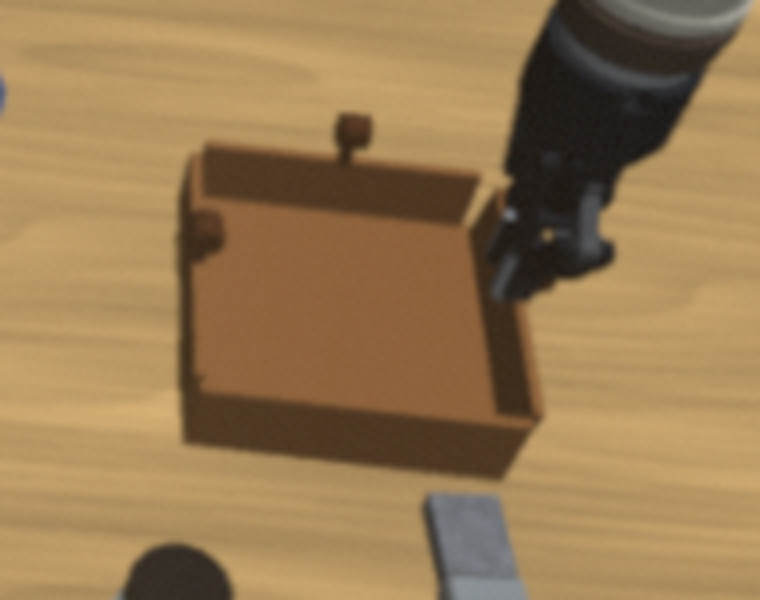

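arm_command(motion=[[0, [-0.08, 0, 0], [0, 0, 0]], [0, [0, 0, 0], [0, 0, 0]], [0.5, [0, 0, 0], [0, 0, 0]], [0.5, [0, 0, 0], [0, 0, 0]], [0.6, [0, 0, -0.6], [0, 0, 0]], [0.6, [0, 0, -0.8], [0, 0, 0]], [0.6, [-0.6, 0.2, -0.4], [0, 0, 0]], [0.6, [-0.7, 0.3, 0], [0, 0, 0]], [0.6, [-0.7, 0.3, 0], [0, 0, 0]], [0.6, [-0.7, 0.3, 0], [0, 0, 0]], [0.6, [-0.7, 0.3, 0], [0, 0, 0]]])

```text
time: 15.02
ee_pos: [0.6119, 0.1361, 0.1833]
tcp_rot: [179.9, -0.0, 88.8]
wrist_force: [-0.5, 0.6, -1.0]
opening: 0.0512
```

```bash
python3 -c "
from h import *
to((.688,.060,.15),25.2)
cv2.imwrite('pics/w3.png',viewer.camera('wrist'))
im=viewer.camera('top');crop(im,140,150,310,300,4,'pics/t3.png')
"
```

```text
t 15.03 ee [0.6119 0.1361 0.1833] rot [179.88  -0.    88.83] q [ 12.5  14.9  16.1  91.   -0.  103.7] F [-0.5  0.6 -1. ] open 0.0512
target [0.688 0.06  0.15 ] tool units [-1.242  1.293  0.557]
turn z units 10.606 (full 10.606 ) after turn units [0.608 1.687 0.554]
```

View pics/t3.png

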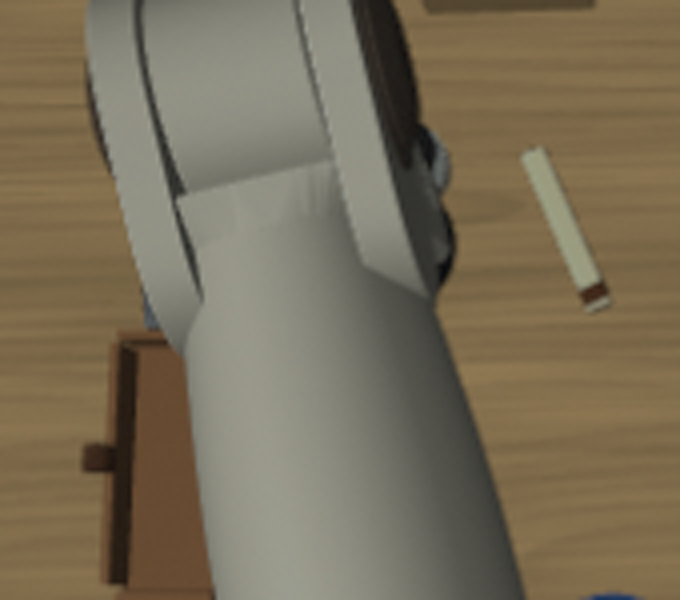

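arm_command(motion=[[0.6, [0, 0, 0], [0, 0, 0.965]], [0.6, [0, 0, 0], [0, 0, 0.965]], [0.6, [0, 0, 0], [0, 0, 0.965]], [0.6, [0, 0, 0], [0, 0, 0.965]], [0.6, [0, 0, 0], [0, 0, 0.965]], [0.6, [0, 0, 0], [0, 0, 0.965]], [0.6, [0, 0, 0], [0, 0, 0.965]], [0.6, [0, 0, 0], [0, 0, 0.965]], [0.6, [0, 0, 0], [0, 0, 0.965]], [0.6, [0, 0, 0], [0, 0, 0.965]], [0.6, [0, 0, 0], [0, 0, 0.965]], [0.6, [0, 0, 0], [0, 0, 0]]])

```text
time: 16.62
ee_pos: [0.6112, 0.138, 0.1829]
tcp_rot: [180.0, -0.1, 25.2]
wrist_force: [0.3, 0.3, 0.2]
opening: 0.0512
```

arm_command(motion=[[0.6, [0.2, 0.56, 0.4], [0, 0, 0]], [0.6, [0.2, 0.56, 0.4], [0, 0, 0]], [0.6, [0.2, 0.56, 0.4], [0, 0, 0]], [0.6, [0, 0, 0], [0, 0, 0]]])

```text
time: 17.12
ee_pos: [0.6866, 0.06, 0.1073]
tcp_rot: [-180.0, 0.2, 25.2]
wrist_force: [0.5, -0.2, -1.0]
opening: 0.0512
```

```bash
python3 -c "
from h import *
to((.688,.060,.15),25.2)
cv2.imwrite('pics/w3.png',viewer.camera('wrist'))
"
```

```text
t 17.12 ee [0.6866 0.06   0.1073] rot [-179.95    0.19   25.17] q [  5.   24.   19.2  85.4  -0.  159.8] F [ 0.5 -0.2 -1. ] open 0.0512
target [0.688 0.06  0.15 ] tool units [ 0.019  0.009 -0.711]
turn z units -0.004 (full -0.004 ) after turn units [ 0.021  0.01  -0.711]
```

View pics/w3.png

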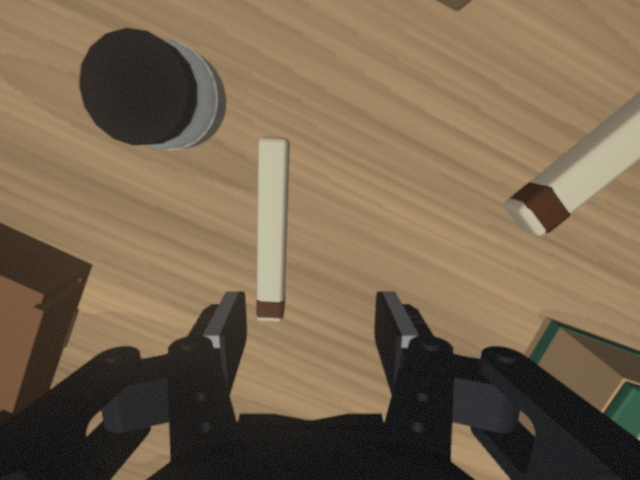

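```bash
python3 -c "
from h import *
P=p2w('wrist',[(273.5,139),(270,320)],[.018,.018]);print(P,np.linalg.norm(P[0]-P[1]))
m=P.mean(0);d=P[0]-P[1];print(m,np.degrees(np.arctan2(d[1],d[0])))
to((m[0],m[1],.005),25.2)
print(p2w('top',[(273.25,188),(289.5,226)],.018))
"
```

```text
[[0.73624887 0.10945011 0.018     ]
 [0.62766959 0.06431221 0.018     ]] 0.1175878028854045
[0.68195923 0.08688116 0.018     ] 22.573329880396894
t 17.18 ee [0.6864 0.061  0.109 ] rot [-1.7997e+02  1.0000e-01  2.5200e+01] q [  5.1  23.9  19.2  85.5  -0.  159.9] F [-0.6  0.9  0.7] open 0.0512
target [0.682  0.0869 0.005 ] tool units [ 0.119 -0.42   1.733]
turn z units -0.0 (full -0.0 ) after turn units [ 0.116 -0.421  1.733]
[[0.7417579  0.08000982 0.018     ]
 [0.63486068 0.03705449 0.018     ]]
```

```bash
python3 -c "
from h import *
print(p2w('wrist',[(138,88)],.07))
im=viewer.camera('top');crop(im,200,150,330,250,5,'pics/t4.png')
"
```

```text
[[0.73367894 0.1693398  0.07      ]]
```

View pics/t4.png

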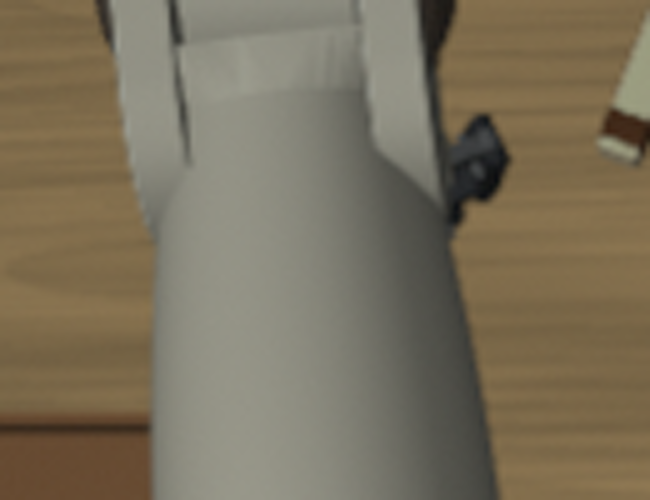

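arm_command(motion=[[0.6, [0.12, -0.42, 0.3], [0, 0, 0.43]], [0.6, [0, 0, 0.2], [0, 0, 0]], [0.6, [0, 0, 0], [0, 0, 0]]])

```text
time: 17.6
ee_pos: [0.6817, 0.0881, 0.0801]
tcp_rot: [180.0, 0.0, 22.7]
wrist_force: [-0.5, 0.0, -0.2]
opening: 0.0513
```

```bash
python3 -c "
from h import *
to((.682,.0869,.005))
cv2.imwrite('pics/w4.png',viewer.camera('wrist'))
"
```

```text
t 17.6 ee [0.6817 0.0881 0.0801] rot [1.800e+02 4.000e-02 2.271e+01] q [  7.4  23.7  15.8  82.2  -0.  164.7] F [-0.5  0.  -0.2] open 0.0513
target [0.682  0.0869 0.005 ] tool units [-0.002  0.021  1.251]
```

View pics/w4.png

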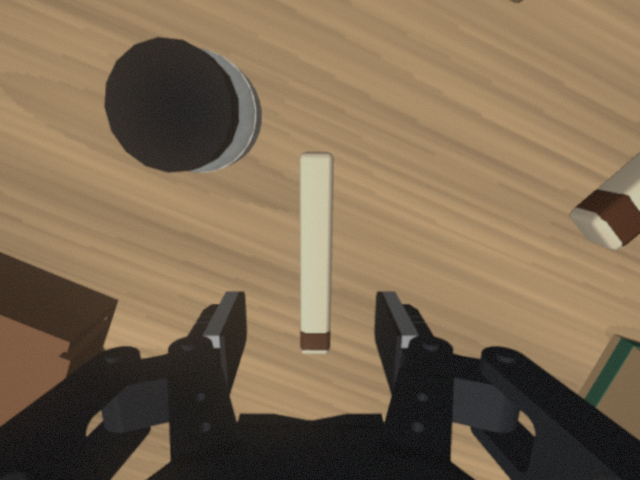

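arm_command(motion=[[0.6, [0, 0.02, 0.5], [0, 0, 0]], [0.6, [0, 0, 0.5], [0, 0, 0]], [0.5, [0, 0, 0.24], [0, 0, 0]], [0, [0, 0, 0], [0, 0, 0]], [0, [0, 0, 0], [0, 0, 0]], [0, [0, 0, 0], [0, 0, 0]], [0, [0, 0, 0], [0, 0, 0]], [0, [0, 0, -0.6], [0, 0, 0]], [0, [0, 0, -0.8], [0, 0, 0]], [0, [0, 0, -0.8], [0, 0, 0]], [0, [0, 0, 0], [0, 0, 0]]], newtons=50)

```text
time: 19.02
ee_pos: [0.6846, 0.0869, 0.1432]
tcp_rot: [179.9, -0.4, 22.6]
wrist_force: [1.2, -0.8, -0.8]
opening: 0.0163
```

```bash
python3 -c "
from h import *
to(tray((-.03,0,.15)),88.8)
cv2.imwrite('pics/w5.png',viewer.camera('wrist'))
"
```

```text
t 19.02 ee [0.6846 0.0869 0.1432] rot [179.88  -0.43  22.59] q [  7.2  23.5  22.5  88.6  -0.  164.6] F [ 1.2 -0.8 -0.8] open 0.0163
target [0.4998 0.2703 0.15  ] tool units [-1.668 -4.006 -0.135]
turn z units -11.036 (full -11.036 ) after turn units [ 2.993 -3.143 -0.114]
```

View pics/w5.png

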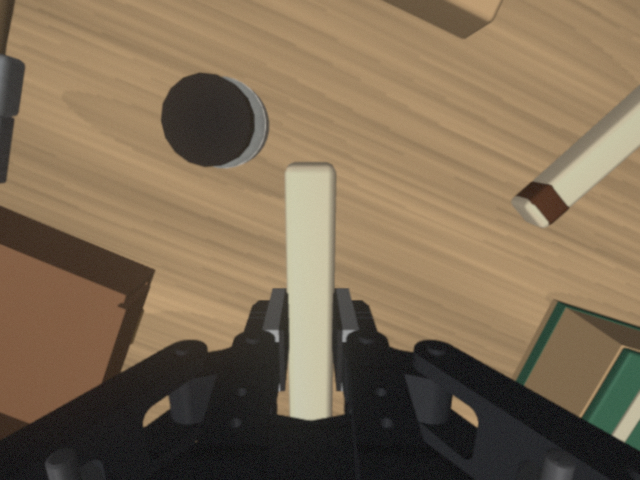

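arm_command(motion=[[0, [0, 0, 0], [0, 0, -1]], [0, [0, 0, 0], [0, 0, -1]], [0, [0, 0, 0], [0, 0, -1]], [0, [0, 0, 0], [0, 0, -1]], [0, [0, 0, 0], [0, 0, -1]], [0, [0, 0, 0], [0, 0, -1]], [0, [0, 0, 0], [0, 0, -1]], [0, [0, 0, 0], [0, 0, -1]], [0, [0, 0, 0], [0, 0, -1]], [0, [0, 0, 0], [0, 0, -1]], [0, [0, 0, 0], [0, 0, -1]], [0, [0, 0, 0], [0, 0, 0]]])

```text
time: 20.58
ee_pos: [0.6822, 0.0865, 0.1361]
tcp_rot: [-179.9, 0.0, 88.5]
wrist_force: [0.4, -0.0, -0.8]
opening: 0.0163
```

arm_command(motion=[[0, [0.5, -0.52, 0], [0, 0, 0]], [0, [0.5, -0.52, 0], [0, 0, 0]], [0, [0.5, -0.52, 0], [0, 0, 0]], [0, [0.5, -0.52, 0], [0, 0, 0]], [0, [0.5, -0.52, 0], [0, 0, 0]], [0, [0.5, -0.52, 0], [0, 0, 0]], [0, [0, 0, 0], [0, 0, 0]]])

```text
time: 21.45
ee_pos: [0.4981, 0.2728, 0.1373]
tcp_rot: [-180.0, 0.0, 88.6]
wrist_force: [1.1, 0.1, -0.9]
opening: 0.0164
```

```bash
python3 -c "
from h import *
to(tray((-.03,0,.032)),88.8)
im=viewer.camera('wrist');cv2.imwrite('pics/w6.png',im)
"
```

```text
t 21.45 ee [0.4981 0.2728 0.1373] rot [-179.95    0.     88.62] q [ 28.7   6.6   1.4  84.9   0.  120.1] F [ 1.1  0.1 -0.9] open 0.0164
target [0.4998 0.2703 0.032 ] tool units [-0.04   0.031  1.755]
turn z units -0.03 (full -0.03 ) after turn units [-0.04   0.03   1.755]
```

View pics/w6.png

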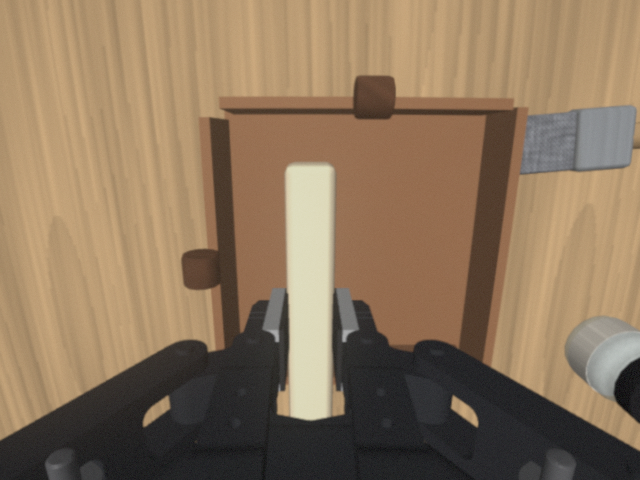

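arm_command(motion=[[0, [-0.04, 0.03, 0.6], [0, 0, 0]], [0, [0, 0, 0.6], [0, 0, 0]], [0, [0, 0, 0.4], [0, 0, 0]], [0, [0, 0, 0.18], [0, 0, 0]], [0, [0, 0, 0], [0, 0, 0]], [0.4, [0, 0, 0], [0, 0, 0]], [0.4, [0, 0, 0], [0, 0, 0]], [0.4, [0, 0, -0.5], [0, 0, 0]], [0.4, [0, 0, -0.8], [0, 0, 0]], [0.6, [0, 0, -0.8], [0, 0, 0]], [0.6, [0, 0, 0], [0, 0, 0]]])

```text
time: 22.88
ee_pos: [0.5035, 0.2696, 0.1614]
tcp_rot: [179.7, -0.2, 88.6]
wrist_force: [0.1, 0.7, -0.0]
opening: 0.051
```

```bash
python3 -c "
from h import *
to(box('c',(-.067,0,.18)),185.2)
im=viewer.camera('wrist');cv2.imwrite('pics/w7.png',im)
"
```

```text
t 22.88 ee [0.5035 0.2696 0.1614] rot [179.65  -0.2   88.57] q [ 28.2   6.6   4.1  87.1  -0.  119.6] F [ 0.1  0.7 -0. ] open 0.051
target [ 0.4366 -0.1085  0.18  ] tool units [-6.325 -0.955 -0.338]
turn z units 13.895 (full -16.105 ) after turn units [-1.681  6.174 -0.31 ]
```

View pics/w7.png

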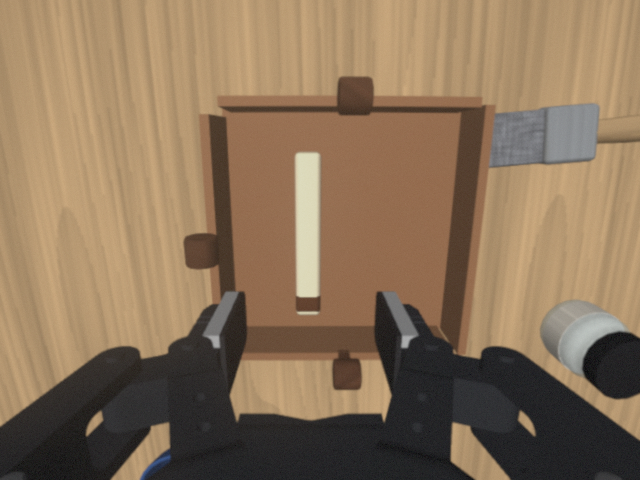

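arm_command(motion=[[0.6, [-0.8, -0.12, 0], [0, 0, 0]], [0.6, [-0.8, -0.12, 0], [0, 0, 0]], [0.6, [-0.8, -0.12, 0], [0, 0, 0]], [0.6, [-0.8, -0.12, 0], [0, 0, 0]], [0.6, [-0.8, -0.12, 0], [0, 0, 0]], [0.6, [-0.8, -0.12, 0], [0, 0, 0]], [0.6, [-0.8, -0.12, 0], [0, 0, 0]], [0.6, [-0.72, -0.1, 0], [0, 0, 0]], [0.6, [0, 0, 0], [0, 0, -1]], [0.6, [0, 0, 0], [0, 0, -1]], [0.6, [0, 0, 0], [0, 0, -1]], [0.6, [0, 0, 0], [0, 0, -1]]])

```text
time: 24.42
ee_pos: [0.4354, -0.1089, 0.1554]
tcp_rot: [-179.9, -0.1, 112.8]
wrist_force: [-0.3, -0.5, 0.0]
opening: 0.0513
```

arm_command(motion=[[0.6, [0, 0, 0], [0, 0, -1]], [0.6, [0, 0, 0], [0, 0, -1]], [0.6, [0, 0, 0], [0, 0, -1]], [0.6, [0, 0, 0], [0, 0, -1]], [0.6, [0, 0, 0], [0, 0, -1]], [0.6, [0, 0, 0], [0, 0, -1]], [0.6, [0, 0, 0], [0, 0, -1]], [0.6, [0, 0, 0], [0, 0, -1]], [0.6, [0, 0, 0], [0, 0, -1]], [0.6, [0, 0, 0], [0, 0, -1]], [0.6, [0, 0, 0], [0, 0, -1]], [0.6, [0, 0, 0], [0, 0, -1]]])

```text
time: 25.92
ee_pos: [0.4355, -0.1088, 0.1554]
tcp_rot: [180.0, -0.1, -175.2]
wrist_force: [-0.4, 0.2, 0.3]
opening: 0.0513
```

```bash
python3 -c "
from h import *
to(box('c',(-.067,0,.066)),185.2)
im=viewer.camera('wrist');cv2.imwrite('pics/w8.png',im)
"
```

```text
t 25.93 ee [ 0.4355 -0.1088  0.1554] rot [ 1.7996e+02 -1.2000e-01 -1.7523e+02] q [-14.   -9.6 -12.4  87.3   0.  -18.8] F [-0.4  0.2  0.3] open 0.0513
target [ 0.4366 -0.1085  0.066 ] tool units [-0.022  0.003  1.49 ]
turn z units -0.071 (full -0.071 ) after turn units [-0.019  0.004  1.49 ]
```

View pics/w8.png

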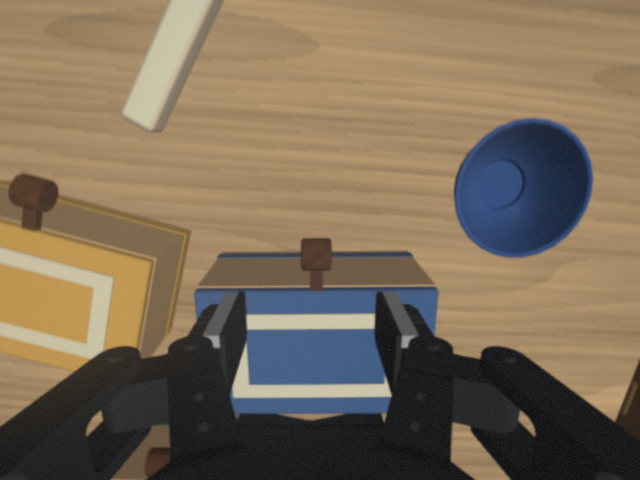

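```bash
python3 -c "
from h import *
p=p2w('wrist',[(316,255)],.0785)[0];print(p)
to((p[0],p[1],.062),185.2)
f=np.radians(np.arange(2,115,8)); R=1.868
print(np.c_[np.diff(np.cos(f))*R,-np.diff(np.sin(f))*R].round(3).tolist())
"
```

```text
[ 0.43633631 -0.1042889   0.0785    ]
t 25.98 ee [ 0.4354 -0.1089  0.1554] rot [ 1.7996e+02 -1.2000e-01 -1.7495e+02] q [-14.   -9.6 -12.4  87.3  -0.  -19.1] F [ 0.2 -0.4 -1.2] open 0.0512
target [ 0.4363 -0.1043  0.062 ] tool units [-0.025  0.073  1.557]
turn z units -0.025 (full -0.025 ) after turn units [-0.022  0.074  1.557]
[[-0.027, -0.259], [-0.063, -0.253], [-0.098, -0.242], [-0.13, -0.226], [-0.16, -0.205], [-0.187, -0.181], [-0.211, -0.153], [-0.23, -0.122], [-0.245, -0.089], [-0.255, -0.054], [-0.26, -0.018], [-0.26, 0.018], [-0.255, 0.054], [-0.245, 0.089]]
```

arm_command(motion=[[0.6, [-0.02, 0.05, 0.6], [0, 0, 0]], [0.6, [0, 0, 0.6], [0, 0, 0]], [0.4, [0, 0, 0.35], [0, 0, 0]], [0, [0, 0, 0], [0, 0, 0]], [0, [0, 0, 0], [0, 0, 0]], [0, [0, 0, 0], [0, 0, 0]], [0, [0, 0, 0], [0, 0, 0]]], newtons=50)

```text
time: 26.85
ee_pos: [0.4354, -0.1055, 0.0636]
tcp_rot: [179.9, -0.2, -175.5]
wrist_force: [-5.3, 2.5, -4.8]
opening: 0.0171
```

arm_command(motion=[[0, [-0.027, 0, -0.259], [0, 0, 0]], [0, [-0.063, 0, -0.253], [0, 0, 0]], [0, [-0.098, 0, -0.242], [0, 0, 0]], [0, [-0.13, 0, -0.226], [0, 0, 0]], [0, [-0.16, 0, -0.205], [0, 0, 0]], [0, [-0.187, 0, -0.181], [0, 0, 0]], [0, [-0.211, 0, -0.153], [0, 0, 0]]])

```text
time: 27.72
ee_pos: [0.4901, -0.1009, 0.1562]
tcp_rot: [179.9, 0.0, -175.4]
wrist_force: [1.5, 6.0, -14.5]
opening: 0.017
```

arm_command(motion=[[0, [-0.23, 0, -0.122], [0, 0, 0]], [0, [-0.245, 0, -0.089], [0, 0, 0]], [0, [-0.255, 0, -0.054], [0, 0, 0]], [0, [-0.26, 0, -0.018], [0, 0, 0]], [0, [-0.26, 0, 0.018], [0, 0, 0]], [0, [-0.255, 0, 0.054], [0, 0, 0]], [0, [-0.245, 0, 0.089], [0, 0, 0]], [0, [0, 0, 0], [0, 0, 0]]])

```text
time: 28.72
ee_pos: [0.5956, -0.0919, 0.1644]
tcp_rot: [179.9, 0.2, -175.4]
wrist_force: [-2.5, 8.0, -0.6]
opening: 0.0166
```

arm_command(motion=[[0.4, [0, 0, 0], [0, 0, 0]], [0.5, [0, 0, 0], [0, 0, 0]], [0.5, [0, 0, -0.6], [0, 0, 0]], [0.5, [0.4, 0, -0.8], [0, 0, 0]], [0.5, [0.9, 0, -0.2], [0, 0, 0]], [0.5, [0.9, 0, 0], [0, 0, 0]], [0.5, [0.9, 0, 0], [0, 0, 0]], [0.5, [0.4, 0, 0], [0, 0, 0]], [0.5, [0, 0, 0], [0, 0, 0]]])

```text
time: 29.85
ee_pos: [0.3839, -0.1105, 0.2601]
tcp_rot: [-179.9, 0.2, -175.5]
wrist_force: [-0.0, 0.4, -0.7]
opening: 0.0428
```

```bash
python3 -c "
from h import *
to(box('c',(-.005,0,.066)),185.2)
im=viewer.camera('wrist');cv2.imwrite('pics/w9.png',im)
im=viewer.camera('top');crop(im,280,150,480,310,4,'pics/t9.png')
"
```

```text
t 29.85 ee [ 0.3839 -0.1105  0.2601] rot [-179.91    0.19 -175.5 ] q [-16.  -14.8  -5.1  99.5  -0.  -20.5] F [-0.   0.4 -0.7] open 0.0428
target [ 0.4983 -0.1029  0.066 ] tool units [-1.9   -0.018  3.241]
turn z units -0.117 (full -0.117 ) after turn units [-1.911 -0.046  3.234]
```

View pics/w9.png

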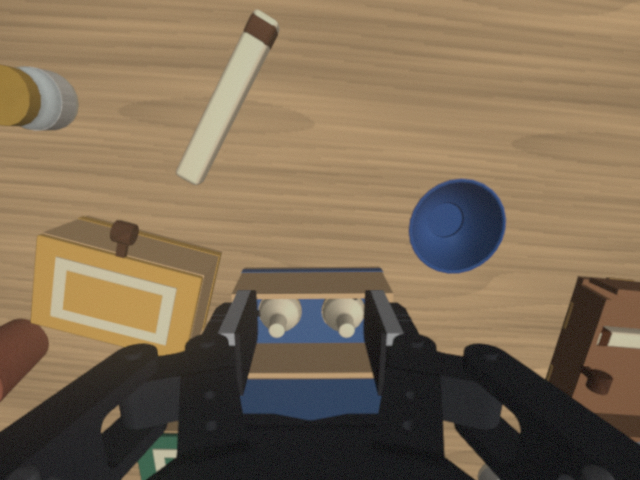

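View pics/t9.png

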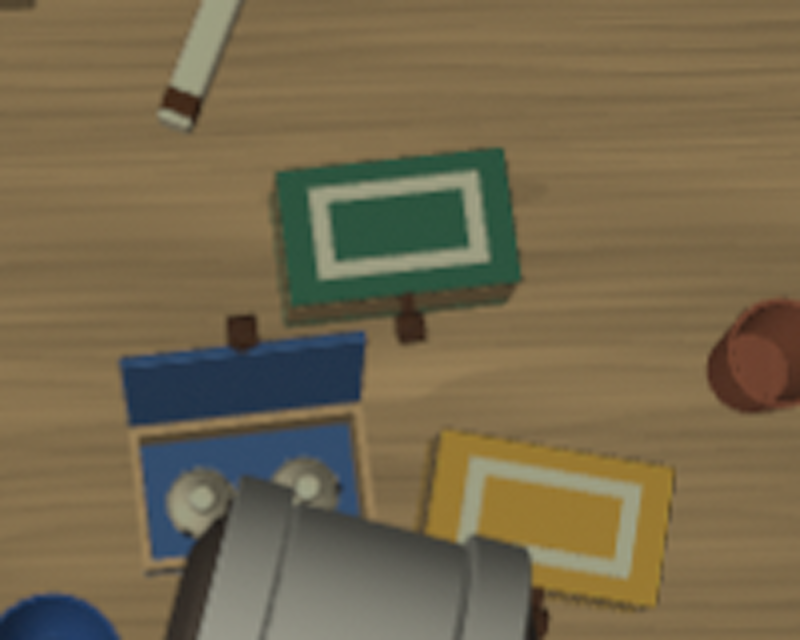

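arm_command(motion=[[0.5, [-0.9, 0, 0], [0, 0, 0]], [0.5, [-0.9, 0, 0], [0, 0, 0]], [0.5, [-0.9, 0, 0], [0, 0, 0]], [0.5, [-0.8, 0, 0.2], [0, 0, 0]], [0.5, [0, 0, 0.6], [0, 0, 0]], [0.5, [0, 0, 0.5], [0, 0, 0]], [0.5, [0, 0, 0.3], [0, 0, 0]], [0, [0, 0, 0], [0, 0, 0]], [0, [0, 0, 0], [0, 0, 0]], [0, [0, 0, 0], [0, 0, 0]], [0, [0, 0, 0], [0, 0, 0]]])

```text
time: 31.32
ee_pos: [0.5937, -0.092, 0.1627]
tcp_rot: [179.9, -0.0, -175.4]
wrist_force: [-1.4, 6.7, -8.4]
opening: 0.0171
```

arm_command(motion=[[0, [0.245, 0, -0.089], [0, 0, 0]], [0, [0.255, 0, -0.054], [0, 0, 0]], [0, [0.26, 0, -0.018], [0, 0, 0]], [0, [0.26, 0, 0.018], [0, 0, 0]], [0, [0.255, 0, 0.054], [0, 0, 0]], [0, [0.245, 0, 0.089], [0, 0, 0]], [0, [0.23, 0, 0.122], [0, 0, 0]], [0, [0.211, 0, 0.153], [0, 0, 0]], [0, [0.187, 0, 0.181], [0, 0, 0]], [0, [0.16, 0, 0.205], [0, 0, 0]]])

```text
time: 32.58
ee_pos: [0.4565, -0.1038, 0.1263]
tcp_rot: [180.0, 0.3, -175.4]
wrist_force: [-6.1, 5.6, 9.6]
opening: 0.017
```

arm_command(motion=[[0, [0.13, 0, 0.226], [0, 0, 0]], [0, [0.098, 0, 0.242], [0, 0, 0]], [0, [0.063, 0, 0.253], [0, 0, 0]], [0, [0.027, 0, 0.259], [0, 0, 0]], [0, [0, 0, 0], [0, 0, 0]]])

```text
time: 33.2
ee_pos: [0.4365, -0.1055, 0.065]
tcp_rot: [180.0, 0.0, -175.4]
wrist_force: [-8.5, 3.8, 2.2]
opening: 0.017
```

arm_command(motion=[[0, [0, 0, 0.08], [0, 0, 0]], [0, [0, 0, 0], [0, 0, 0]], [0.5, [0, 0, 0], [0, 0, 0]], [0.6, [0, 0, 0], [0, 0, 0]], [0.6, [0, 0, -0.8], [0, 0, 0]], [0.6, [0, 0, -0.8], [0, 0, 0]], [0.6, [0, 0, 0], [0, 0, 0]]])

```text
time: 34.08
ee_pos: [0.439, -0.1064, 0.1593]
tcp_rot: [-179.9, 0.4, -175.4]
wrist_force: [0.1, -0.6, -1.1]
opening: 0.0512
```

```bash
python3 -c "
from h import *
to(box('b',(-.067,0,.16)),169)
im=viewer.camera('scene');crop(im,150,170,350,320,4,'pics/s9.png')
"
```

```text
t 34.08 ee [ 0.439  -0.1064  0.1593] rot [-179.87    0.38 -175.43] q [-13.6  -9.8 -12.1  87.2  -0.  -18.2] F [ 0.1 -0.6 -1.1] open 0.0512
target [ 0.4118 -0.2741  0.16  ] tool units [ 0.673 -2.75  -0.01 ]
turn z units 2.596 (full 2.596 ) after turn units [-0.09  -2.829 -0.012]
```

View pics/s9.png

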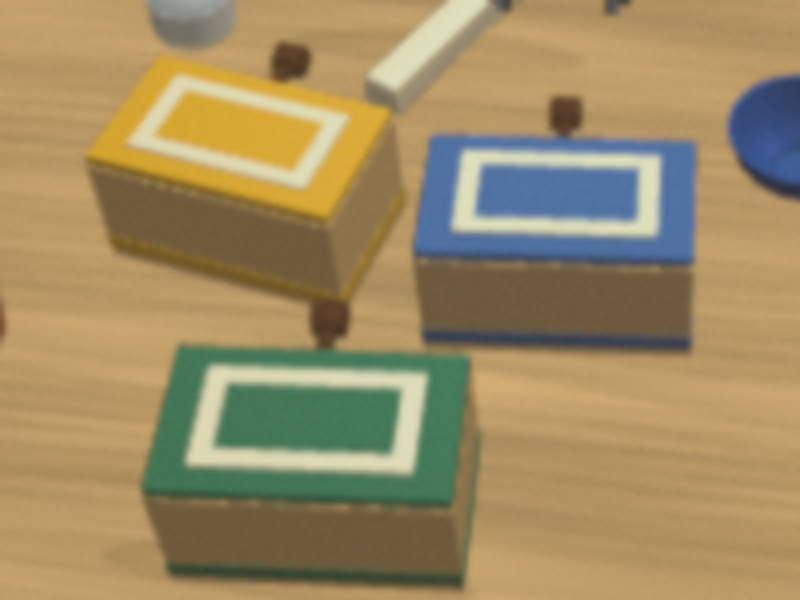

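arm_command(motion=[[0.6, [0, 0, 0], [0, 0, 0.87]], [0.6, [0, 0, 0], [0, 0, 0.87]], [0.6, [0, 0, 0], [0, 0, 0.86]], [0.6, [-0.02, -0.7, 0], [0, 0, 0]], [0.6, [-0.02, -0.7, 0], [0, 0, 0]], [0.6, [-0.02, -0.7, 0], [0, 0, 0]], [0.6, [-0.03, -0.7, 0], [0, 0, 0]], [0.6, [0, 0, 0], [0, 0, 0]]])

```text
time: 35.12
ee_pos: [0.4092, -0.2737, 0.1536]
tcp_rot: [180.0, -0.1, 168.8]
wrist_force: [0.0, 0.8, 0.4]
opening: 0.051
```

```bash
python3 -c "
from h import *
to(box('b',(-.067,0,.062)),169)
im=viewer.camera('wrist');cv2.imwrite('pics/w10.png',im)
"
```

```text
t 35.12 ee [ 0.4092 -0.2737  0.1536] rot [ 1.7997e+02 -1.1000e-01  1.6879e+02] q [-33.8  -3.7  -7.3  86.5  -0.  -22.6] F [0.  0.8 0.4] open 0.051
target [ 0.4118 -0.2741  0.062 ] tool units [-4.800e-02  1.000e-03  1.526e+00]
turn z units -0.034 (full -0.034 ) after turn units [-0.045  0.002  1.526]
```

View pics/w10.png

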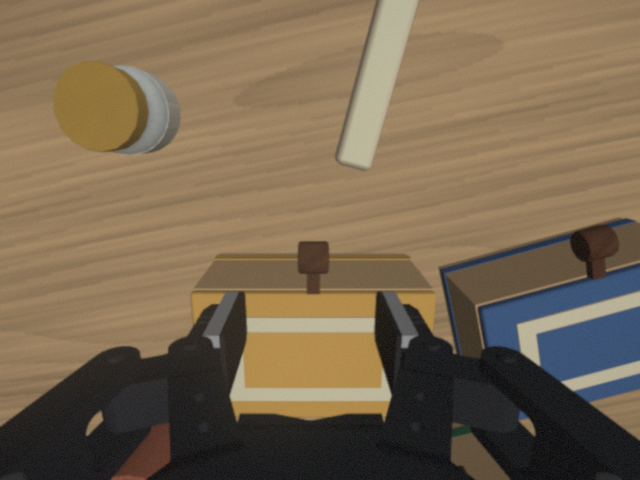

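arm_command(motion=[[0.6, [-0.06, 0.03, 0.6], [0, 0, 0]], [0.6, [0, 0, 0.6], [0, 0, 0]], [0.4, [0, 0, 0.31], [0, 0, 0]], [0, [0, 0, 0], [0, 0, 0]], [0, [0, 0, 0], [0, 0, 0]], [0, [0, 0, 0], [0, 0, 0]], [0, [0, 0, 0], [0, 0, 0]]])

```text
time: 36.05
ee_pos: [0.4125, -0.2725, 0.0651]
tcp_rot: [-179.7, -0.2, 168.9]
wrist_force: [-8.9, -12.8, -4.7]
opening: 0.0172
```

arm_command(motion=[[0, [-0.027, 0, -0.259], [0, 0, 0]], [0, [-0.063, 0, -0.253], [0, 0, 0]], [0, [-0.098, 0, -0.242], [0, 0, 0]], [0, [-0.13, 0, -0.226], [0, 0, 0]], [0, [-0.16, 0, -0.205], [0, 0, 0]], [0, [-0.187, 0, -0.181], [0, 0, 0]], [0, [-0.211, 0, -0.153], [0, 0, 0]]])

```text
time: 36.92
ee_pos: [0.4654, -0.2829, 0.1561]
tcp_rot: [-179.7, -0.0, 168.9]
wrist_force: [0.3, -16.0, -13.1]
opening: 0.0171
```

arm_command(motion=[[0, [-0.23, 0, -0.122], [0, 0, 0]], [0, [-0.245, 0, -0.089], [0, 0, 0]], [0, [-0.255, 0, -0.054], [0, 0, 0]], [0, [-0.26, 0, -0.018], [0, 0, 0]], [0, [-0.26, 0, 0.018], [0, 0, 0]], [0, [-0.255, 0, 0.054], [0, 0, 0]], [0, [-0.245, 0, 0.089], [0, 0, 0]], [0, [0, 0, 0], [0, 0, 0]]])

```text
time: 37.92
ee_pos: [0.5689, -0.3035, 0.1643]
tcp_rot: [-179.7, 0.1, 168.9]
wrist_force: [-3.4, -13.3, -0.5]
opening: 0.017
```

arm_command(motion=[[0.4, [0, 0, 0], [0, 0, 0]], [0.5, [0, 0, 0], [0, 0, 0]], [0.5, [0, 0, -0.6], [0, 0, 0]], [0.5, [0.4, 0, -0.8], [0, 0, 0]], [0.5, [0.9, 0, -0.2], [0, 0, 0]], [0.5, [0.9, 0, 0], [0, 0, 0]], [0.5, [0.9, 0, 0], [0, 0, 0]], [0.5, [0.4, 0, 0], [0, 0, 0]], [0.5, [0, 0, 0], [0, 0, 0]]])

```text
time: 39.05
ee_pos: [0.3617, -0.2603, 0.2605]
tcp_rot: [-180.0, 0.1, 168.9]
wrist_force: [-0.3, 0.3, 0.6]
opening: 0.0428
```

```bash
python3 -c "
from h import *
to(box('b',(-.005,.034,.066)),169)
im=viewer.camera('wrist');cv2.imwrite('pics/w11.png',im)
im=viewer.camera('top');crop(im,280,150,480,310,4,'pics/t11.png')
"
```

```text
t 39.05 ee [ 0.3617 -0.2603  0.2605] rot [-1.7995e+02  1.4000e-01  1.6895e+02] q [-35.8  -8.6   0.1  98.6   0.  -24.7] F [-0.3  0.3  0.6] open 0.0428
target [ 0.4792 -0.2526  0.066 ] tool units [-1.89   0.504  3.245]
turn z units -0.009 (full -0.009 ) after turn units [-1.899  0.5    3.241]
```

View pics/w11.png

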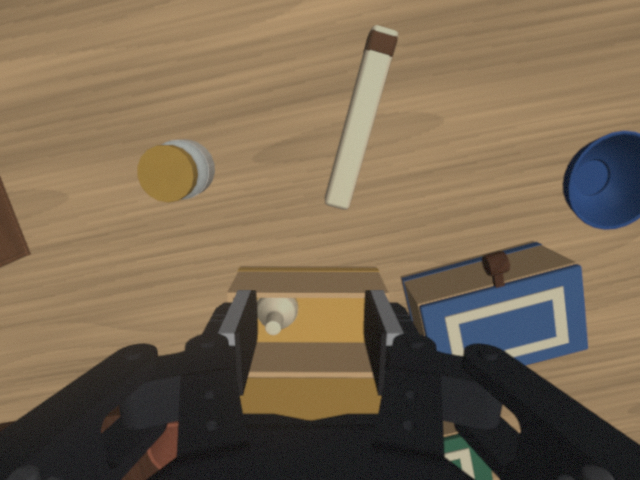

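View pics/t11.png

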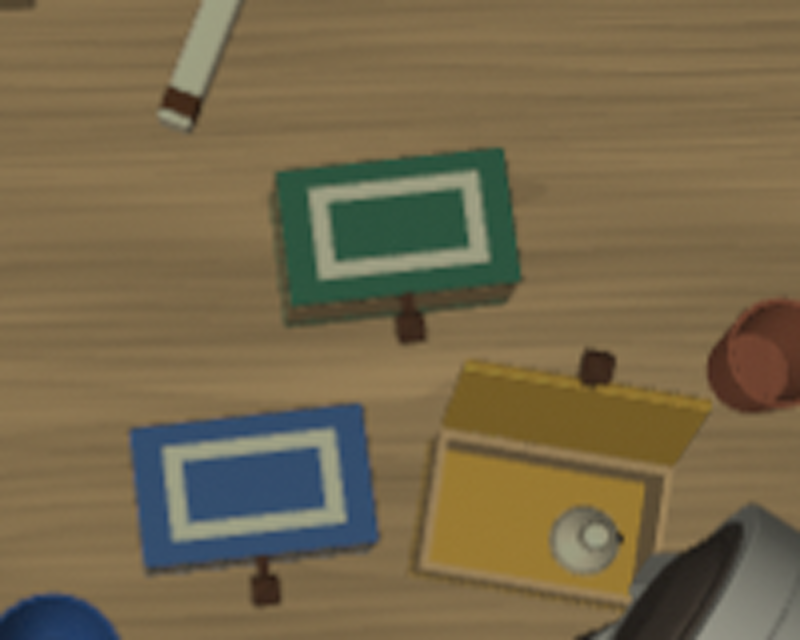

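arm_command(motion=[[0.5, [-0.9, 0, 0], [0, 0, 0]], [0.5, [-0.9, 0, 0], [0, 0, 0]], [0.5, [-0.9, 0, 0], [0, 0, 0]], [0.5, [-0.8, 0, 0.2], [0, 0, 0]], [0.5, [0, 0, 0.6], [0, 0, 0]], [0.5, [0, 0, 0.5], [0, 0, 0]], [0.5, [0, 0, 0.3], [0, 0, 0]], [0, [0, 0, 0], [0, 0, 0]], [0, [0, 0, 0], [0, 0, 0]], [0, [0, 0, 0], [0, 0, 0]], [0, [0, 0, 0], [0, 0, 0]]])

```text
time: 40.52
ee_pos: [0.5676, -0.3032, 0.1617]
tcp_rot: [-179.8, -0.2, 168.9]
wrist_force: [-5.9, -13.8, -12.2]
opening: 0.0168
```

arm_command(motion=[[0, [0.245, 0, -0.089], [0, 0, 0]], [0, [0.255, 0, -0.054], [0, 0, 0]], [0, [0.26, 0, -0.018], [0, 0, 0]], [0, [0.26, 0, 0.018], [0, 0, 0]], [0, [0.255, 0, 0.054], [0, 0, 0]], [0, [0.245, 0, 0.089], [0, 0, 0]], [0, [0.23, 0, 0.122], [0, 0, 0]], [0, [0.211, 0, 0.153], [0, 0, 0]], [0, [0.187, 0, 0.181], [0, 0, 0]], [0, [0.16, 0, 0.205], [0, 0, 0]]])

```text
time: 41.78
ee_pos: [0.4332, -0.2767, 0.127]
tcp_rot: [-179.7, 0.2, 168.9]
wrist_force: [-8.2, -8.4, 11.1]
opening: 0.0168
```

arm_command(motion=[[0, [0.13, 0, 0.226], [0, 0, 0]], [0, [0.098, 0, 0.242], [0, 0, 0]], [0, [0.063, 0, 0.253], [0, 0, 0]], [0, [0.027, 0, 0.259], [0, 0, 0]], [0, [0, 0, 0.08], [0, 0, 0]], [0, [0, 0, 0], [0, 0, 0]]])

```text
time: 42.52
ee_pos: [0.4136, -0.2729, 0.0642]
tcp_rot: [-179.7, 0.1, 168.9]
wrist_force: [-20.1, -4.3, 26.6]
opening: 0.017
```

arm_command(motion=[[0.5, [0, 0, 0], [0, 0, 0]], [0.6, [0, 0, 0], [0, 0, 0]], [0.6, [0, 0, -0.8], [0, 0, 0]], [0.6, [0, 0, -0.8], [0, 0, 0]], [0.6, [0, 0, 0], [0, 0, 0]]])

```text
time: 43.15
ee_pos: [0.4159, -0.2716, 0.1597]
tcp_rot: [-179.9, 0.3, 169.0]
wrist_force: [0.1, 0.5, -0.2]
opening: 0.0511
```

```bash
python3 -c "
from h import *
to(box('a',(-.067,0,.16)),184.3)
im=viewer.camera('scene');crop(im,150,170,350,320,4,'pics/s12.png')
"
```

```text
t 43.15 ee [ 0.4159 -0.2716  0.1597] rot [-179.88    0.34  169.01] q [-33.2  -3.5  -6.5  86.7   0.  -22.2] F [ 0.1  0.5 -0.2] open 0.0511
target [ 0.6021 -0.2045  0.16  ] tool units [-2.833  1.689  0.008]
turn z units -2.549 (full -2.549 ) after turn units [-3.179  0.882 -0.005]
```

View pics/s12.png

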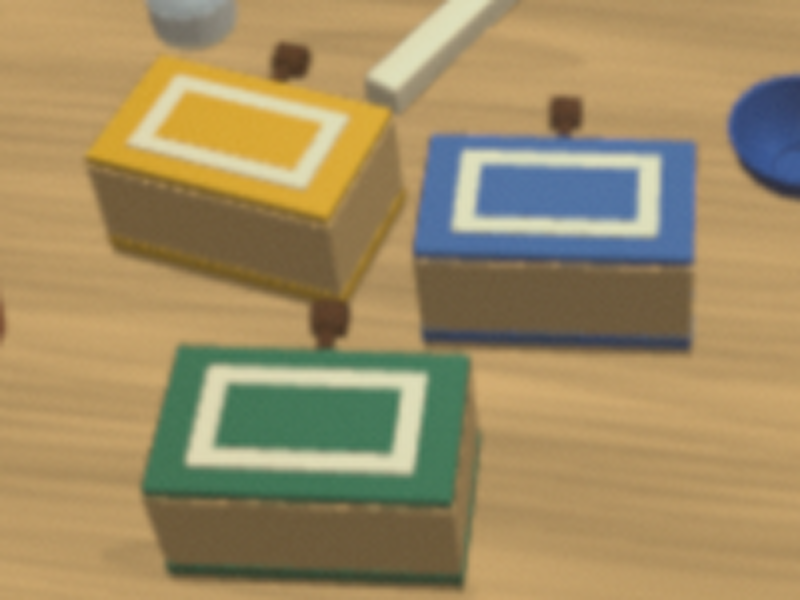

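Both shut. Now box a.

arm_command(motion=[[0.6, [0, 0, 0], [0, 0, -0.85]], [0.6, [0, 0, 0], [0, 0, -0.85]], [0.6, [0, 0, 0], [0, 0, -0.85]], [0.6, [-0.64, 0.17, 0], [0, 0, 0]], [0.6, [-0.64, 0.17, 0], [0, 0, 0]], [0.6, [-0.64, 0.17, 0], [0, 0, 0]], [0.6, [-0.64, 0.17, 0], [0, 0, 0]], [0.6, [-0.6, 0.17, 0], [0, 0, 0]], [0.6, [0, 0, 0], [0, 0, 0]]])

```text
time: 44.32
ee_pos: [0.6006, -0.2042, 0.1529]
tcp_rot: [179.9, -0.2, -175.6]
wrist_force: [-0.1, 0.2, 0.1]
opening: 0.0512
```

```bash
python3 -c "
from h import *
to(box('a',(-.067,0,.062)),184.3)
im=viewer.camera('wrist');cv2.imwrite('pics/w13.png',im)
"
```

```text
t 44.33 ee [ 0.6006 -0.2042  0.1529] rot [ 1.7991e+02 -1.7000e-01 -1.7559e+02] q [-18.8  16.   14.1  88.2   0.  -23.2] F [-0.1  0.2  0.1] open 0.0512
target [ 0.6021 -0.2045  0.062 ] tool units [-0.029 -0.009  1.514]
turn z units 0.019 (full 0.019 ) after turn units [-0.025 -0.007  1.514]
```

View pics/w13.png

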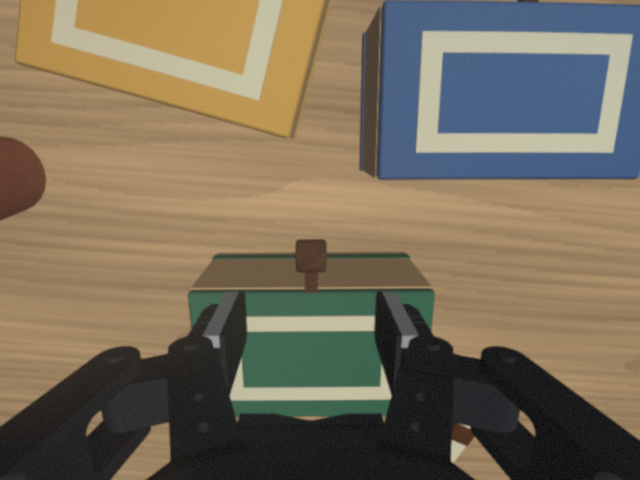

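```bash
python3 -c "
from h import *
f=np.radians(np.arange(2,107,8)); n=len(f); R=.11207
b=np.radians(np.clip(np.arange(n)-5,0,8)*3.6)
g=np.c_[-R*np.cos(f),R*np.sin(f)]            # fwd, up of grasp point
t=g+.0175*np.c_[np.sin(b),1-np.cos(b)]
rows=[]
for i in range(n-1):
    d=t[i+1]-t[i]; c,s=np.cos(b[i]),np.sin(b[i])
    # tool x=(-c fwd, -s up)... z=(s fwd,-c up)
    x=d@np.array([-c,-s]); z=d@np.array([s,-c]); rows.append([round(x/.06,3),round(z/.06,3)])
print(rows)
"
```

```text
[[np.float64(-0.027), np.float64(-0.259)], [np.float64(-0.063), np.float64(-0.253)], [np.float64(-0.098), np.float64(-0.242)], [np.float64(-0.13), np.float64(-0.226)], [np.float64(-0.16), np.float64(-0.205)], [np.float64(-0.206), np.float64(-0.182)], [np.float64(-0.238), np.float64(-0.14)], [np.float64(-0.262), np.float64(-0.093)], [np.float64(-0.276), np.float64(-0.042)], [np.float64(-0.279), np.float64(0.01)], [np.float64(-0.271), np.float64(0.062)], [np.float64(-0.253), np.float64(0.112)], [np.float64(-0.226), np.float64(0.157)]]
```

arm_command(motion=[[0.6, [-0.03, 0.02, 0.6], [0, 0, 0]], [0.6, [0, 0, 0.6], [0, 0, 0]], [0.4, [0, 0, 0.3], [0, 0, 0]], [0, [0, 0, 0], [0, 0, 0]], [0, [0, 0, 0], [0, 0, 0]], [0, [0, 0, 0], [0, 0, 0]], [0, [0, 0, 0], [0, 0, 0]]])

```text
time: 45.25
ee_pos: [0.5997, -0.2039, 0.0662]
tcp_rot: [179.9, -0.1, -175.7]
wrist_force: [-5.5, 3.5, -4.5]
opening: 0.0168
```

arm_command(motion=[[0, [-0.027, 0, -0.259], [0, 0, 0]], [0, [-0.063, 0, -0.253], [0, 0, 0]], [0, [-0.098, 0, -0.242], [0, 0, 0]], [0, [-0.13, 0, -0.226], [0, 0, 0]], [0, [-0.16, 0, -0.205], [0, 0, 0]], [0, [-0.206, 0, -0.182], [0, -0.6, 0]], [0, [-0.238, 0, -0.14], [0, -0.6, 0]], [0, [-0.262, 0, -0.093], [0, -0.6, 0]]])

```text
time: 46.25
ee_pos: [0.6706, -0.1982, 0.1659]
tcp_rot: [179.9, 10.9, -175.7]
wrist_force: [-0.6, 5.8, -12.7]
opening: 0.0169
```

```bash
python3 -c "
from h import *
to(box('a',(.07,0,.17)))"
```

```text
t 46.25 ee [ 0.6706 -0.1982  0.1659] rot [ 179.91   10.87 -175.68] q [-18.2  14.4  12.8  78.3   4.2 -22.1] F [ -0.6   5.8 -12.7] open 0.0169
target [ 0.7387 -0.1943  0.17  ] tool units [-1.13  -0.021  0.147]
```

arm_command(motion=[[0, [-0.276, 0, -0.042], [0, -0.6, 0]], [0, [-0.279, 0, 0.01], [0, -0.6, 0]], [0, [-0.271, 0, 0.062], [0, -0.6, 0]], [0, [-0.253, 0, 0.112], [0, -0.6, 0]], [0, [-0.226, 0, 0.157], [0, -0.6, 0]], [0, [0, 0, 0], [0, 0, 0]]])

```text
time: 47.0
ee_pos: [0.7533, -0.1914, 0.1762]
tcp_rot: [179.9, 29.2, -175.6]
wrist_force: [-1.8, 9.2, 2.6]
opening: 0.0163
```

arm_command(motion=[[0.4, [0, 0, 0], [0, 0, 0]], [0.5, [0, 0, 0], [0, 0, 0]], [0.5, [0, 0, -0.6], [0, 0, 0]], [0.5, [0.4, 0, -0.8], [0, 0.8, 0]], [0.5, [0.8, 0, 0], [0, 1, 0]], [0.5, [0.8, 0, 0], [0, 1, 0]], [0.5, [0.8, 0, 0], [0, 1, 0]], [0.5, [0.5, 0, 0], [0, 1, 0]], [0.5, [0, 0, 0], [0, 0, 0]]])

```text
time: 48.12
ee_pos: [0.525, -0.2106, 0.1868]
tcp_rot: [-180.0, 0.0, -175.8]
wrist_force: [0.5, -0.3, 0.6]
opening: 0.0428
```

```bash
python3 -c "
from h import *
to(box('a',(-.005,.034,.047)),184.3)
im=viewer.camera('wrist');cv2.imwrite('pics/w14.png',im)
im=viewer.camera('top');crop(im,280,150,480,310,4,'pics/t14.png')
"
```

```text
t 48.12 ee [ 0.525  -0.2106  0.1868] rot [-1.7998e+02  3.0000e-02 -1.7576e+02] q [-21.9   6.4   6.7  90.2  -0.  -26.1] F [ 0.5 -0.3  0.6] open 0.0428
target [ 0.6614 -0.166   0.047 ] tool units [-2.32   0.575  2.33 ]
turn z units -0.01 (full -0.01 ) after turn units [-2.321  0.572  2.329]
```

View pics/w14.png

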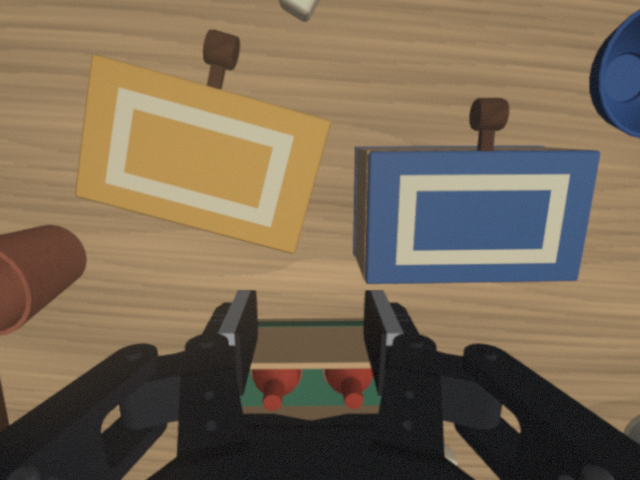

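View pics/t14.png

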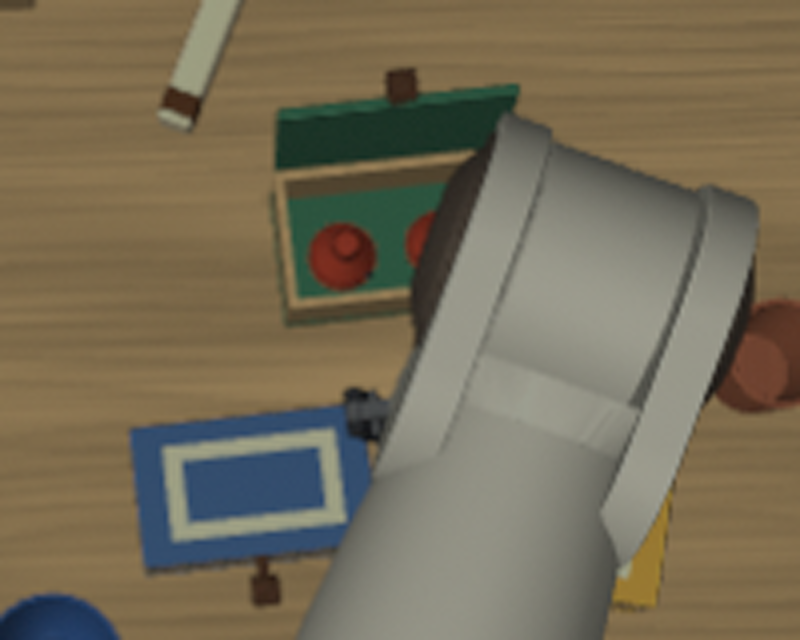

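```bash
python3 -c "
from h import *
print(p2w('wrist',[(354,401),(272,402)],.068))
print(p2w('top',[((346.5)/4-.5+280,(243.5)/4-.5+150)],.068))
print(box('a',(-.005,.034,.047)),box('a',(-.005,-.034,.047)))
"
```

```text
[[ 0.66213352 -0.16385433  0.068     ]
 [ 0.66801273 -0.22991601  0.068     ]]
[[ 0.6616109 -0.167128   0.068    ]]
[ 0.6613648 -0.1659706  0.047    ] [ 0.66646335 -0.23377919  0.047     ]
```

arm_command(motion=[[0.35, [-0.6, 0.15, 0], [0, 0, 0]], [0.35, [-0.6, 0.15, 0], [0, 0, 0]], [0.35, [-0.6, 0.15, 0], [0, 0, 0]], [0.35, [-0.52, 0.13, 0.2], [0, 0, 0]], [0.35, [0, 0, 0.6], [0, 0, 0]], [0.35, [0, 0, 0], [0, 0, 0]]])

```text
time: 48.98
ee_pos: [0.6604, -0.1644, 0.1355]
tcp_rot: [179.9, -0.2, -175.7]
wrist_force: [0.1, 0.6, 0.7]
opening: 0.0298
```

```bash
python3 -c "
from h import *
to((.6617,-.1655,.047))
im=viewer.camera('wrist');cv2.imwrite('pics/w15.png',im)
"
```

```text
t 48.98 ee [ 0.6604 -0.1644  0.1355] rot [ 179.91   -0.18 -175.69] q [-14.   22.7  20.6  88.1   0.  -18.3] F [0.1 0.6 0.7] open 0.0298
target [ 0.6617 -0.1655  0.047 ] tool units [-0.025 -0.023  1.475]
```

View pics/w15.png

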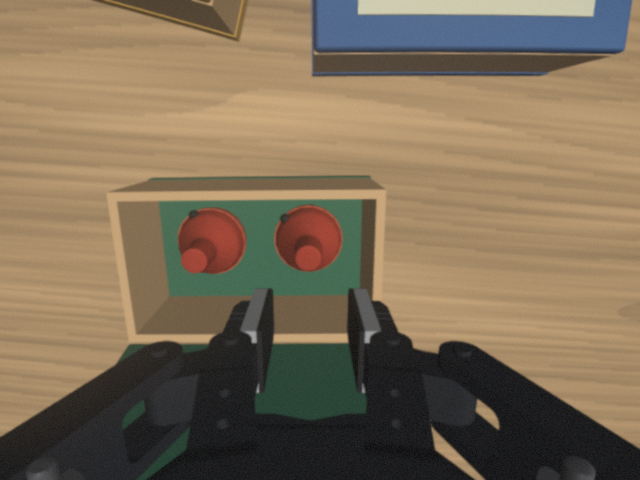

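arm_command(motion=[[0.35, [-0.02, -0.01, 0.5], [0, 0, 0]], [0.35, [0, 0, 0.5], [0, 0, 0]], [0.35, [0, 0, 0.46], [0, 0, 0]], [0.35, [0, 0, 0], [0, 0, 0]], [0, [0, 0, 0], [0, 0, 0]], [0, [0, 0, 0], [0, 0, 0]], [0, [0, 0, 0], [0, 0, 0]], [0, [0, 0, 0], [0, 0, 0]]], newtons=40)

```text
time: 50.02
ee_pos: [0.6633, -0.1658, 0.0534]
tcp_rot: [-179.9, 0.2, -175.7]
wrist_force: [-0.6, 1.6, 6.9]
opening: 0.0143
```

arm_command(motion=[[0, [0, 0, -0.4], [0, 0, 0]], [0, [0, 0, -0.6], [0, 0, 0]], [0, [0, 0, -0.7], [0, 0, 0]], [0, [0, 0, -0.7], [0, 0, 0]], [0, [0, 0, 0], [0, 0, 0]]])

```text
time: 50.65
ee_pos: [0.6636, -0.1659, 0.2]
tcp_rot: [-179.9, 0.4, -175.7]
wrist_force: [0.3, -1.0, -0.9]
opening: 0.014
```

```bash
python3 -c "
from h import *
to(tray((.045,-.035,.15)),178.8)
im=viewer.camera('wrist');cv2.imwrite('pics/w16.png',im)
"
```

```text
t 50.65 ee [ 0.6636 -0.1659  0.2   ] rot [-179.86    0.41 -175.71] q [-14.   23.5  28.8  94.9   0.  -18.3] F [ 0.3 -1.  -0.9] open 0.014
target [0.5741 0.2338 0.15  ] tool units [0.996 6.755 0.81 ]
turn z units 0.914 (full 0.914 ) after turn units [1.631 6.628 0.833]
```

View pics/w16.png

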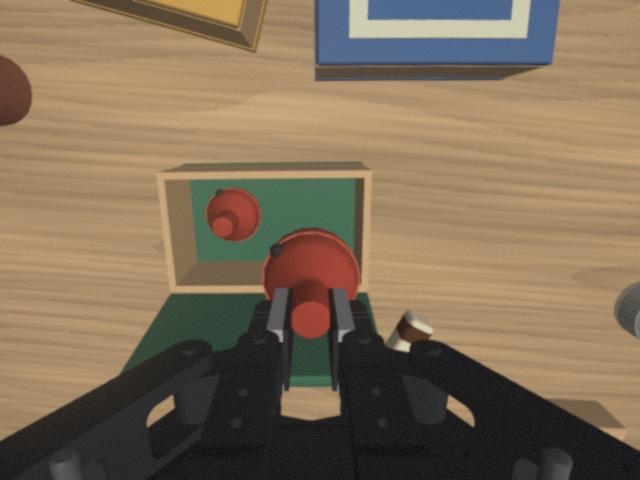

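arm_command(motion=[[0, [0, 0, 0], [0, 0, 0.91]], [0, [0.18, 0.73, 0], [0, 0, 0]], [0, [0.18, 0.73, 0], [0, 0, 0]], [0, [0.18, 0.73, 0], [0, 0, 0]], [0, [0.18, 0.73, 0], [0, 0, 0]], [0, [0.18, 0.73, 0], [0, 0, 0]], [0, [0.18, 0.73, 0], [0, 0, 0]], [0, [0.18, 0.73, 0], [0, 0, 0]], [0, [0.18, 0.73, 0], [0, 0, 0]], [0, [0.19, 0.79, 0], [0, 0, 0]], [0, [0, 0, 0.8], [0, 0, 0]], [0, [0, 0, 0], [0, 0, 0]]])

```text
time: 52.2
ee_pos: [0.57, 0.2337, 0.142]
tcp_rot: [-179.8, -0.4, 178.9]
wrist_force: [0.2, -0.2, -0.9]
opening: 0.0142
```

```bash
python3 -c "
from h import *
to(tray((.045,-.035,.072)),178.8)
im=viewer.camera('wrist');cv2.imwrite('pics/w17.png',im)
"
```

```text
t 52.2 ee [0.57   0.2337 0.142 ] rot [-179.8    -0.44  178.88] q [22.3 13.7 10.1 86.8 -0.  23.4] F [ 0.2 -0.2 -0.9] open 0.0142
target [0.5741 0.2338 0.072 ] tool units [-0.076  0.006  1.166]
turn z units 0.013 (full 0.013 ) after turn units [-0.067  0.002  1.166]
```

View pics/w17.png

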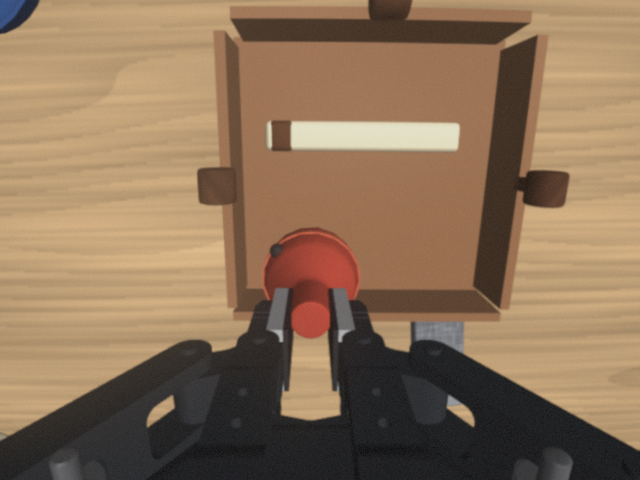

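arm_command(motion=[[0, [-0.02, 0, 0.5], [0, 0, 0]], [0, [0, 0, 0.4], [0, 0, 0]], [0, [0, 0, 0.24], [0, 0, 0]], [0, [0, 0, 0], [0, 0, 0]], [0.3, [0, 0, 0], [0, 0, 0]], [0.35, [0, 0, 0], [0, 0, 0]], [0.35, [0, 0, -0.5], [0, 0, 0]], [0.35, [0, 0, -0.8], [0, 0, 0]], [0.35, [0, 0, -0.6], [0, 0, 0]], [0.35, [0, 0, 0], [0, 0, 0]]])

```text
time: 53.5
ee_pos: [0.575, 0.2348, 0.1967]
tcp_rot: [179.9, 0.3, 178.8]
wrist_force: [-0.1, -0.8, -0.5]
opening: 0.0297
```

```bash
python3 -c "
from h import *
to((.667,-.232,.14),184.3)
im=viewer.camera('wrist');cv2.imwrite('pics/w18.png',im)
im=viewer.camera('top');crop(im,280,150,480,310,4,'pics/t18.png')
"
```

```text
t 53.5 ee [0.575  0.2348 0.1967] rot [179.86   0.34 178.83] q [22.2 14.  16.5 92.1 -0.  23.4] F [-0.1 -0.8 -0.5] open 0.0297
target [ 0.667 -0.232  0.14 ] tool units [-1.686 -7.749  0.935]
turn z units -0.912 (full -0.912 ) after turn units [-0.945 -7.872  0.944]
```

View pics/w18.png

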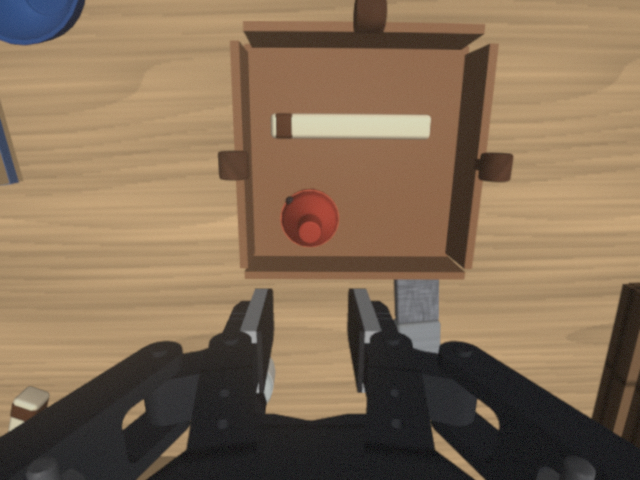

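View pics/t18.png

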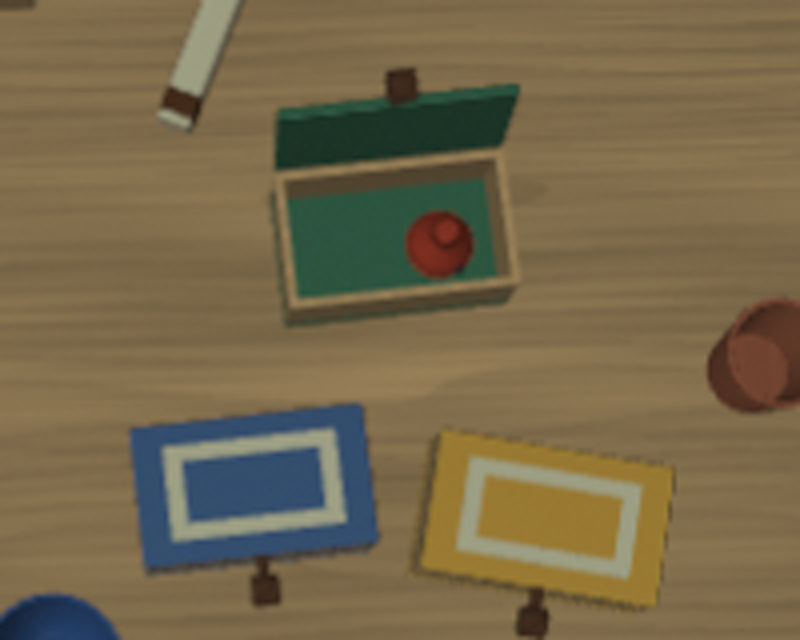

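arm_command(motion=[[0.35, [0, 0, 0], [0, 0, -0.91]], [0.35, [-0.09, -0.79, 0], [0, 0, 0]], [0.35, [-0.09, -0.79, 0], [0, 0, 0]], [0.35, [-0.09, -0.79, 0], [0, 0, 0]], [0.35, [-0.09, -0.79, 0], [0, 0, 0]], [0.35, [-0.09, -0.79, 0], [0, 0, 0]], [0.35, [-0.09, -0.79, 0], [0, 0, 0]], [0.35, [-0.1, -0.79, 0], [0, 0, 0]], [0.35, [-0.1, -0.79, 0], [0, 0, 0]], [0.35, [-0.1, -0.79, 0], [0, 0, 0]], [0.35, [-0.1, -0.76, 0.5], [0, 0, 0]], [0.35, [0, 0, 0.3], [0, 0, 0]]])

```text
time: 55.1
ee_pos: [0.6643, -0.2356, 0.1403]
tcp_rot: [179.9, -0.2, -175.9]
wrist_force: [0.3, 0.4, 0.2]
opening: 0.0299
```

```bash
python3 -c "
from h import *
p=p2w('top',[(447.5/4-.5+280,231.5/4-.5+150)],.068)[0];print(p)
to((p[0],p[1],.05),184.3)
im=viewer.camera('wrist');cv2.imwrite('pics/w19.png',im)
"
```

```text
[ 0.66784574 -0.23329993  0.068     ]
t 55.1 ee [ 0.6643 -0.2356  0.1403] rot [ 179.93   -0.22 -175.92] q [-19.5  26.5  26.3  90.   -0.  -23.6] F [0.3 0.4 0.2] open 0.0299
target [ 0.6678 -0.2333  0.05  ] tool units [-0.067  0.032  1.505]
turn z units -0.037 (full -0.037 ) after turn units [-0.061  0.033  1.505]
```

View pics/w19.png

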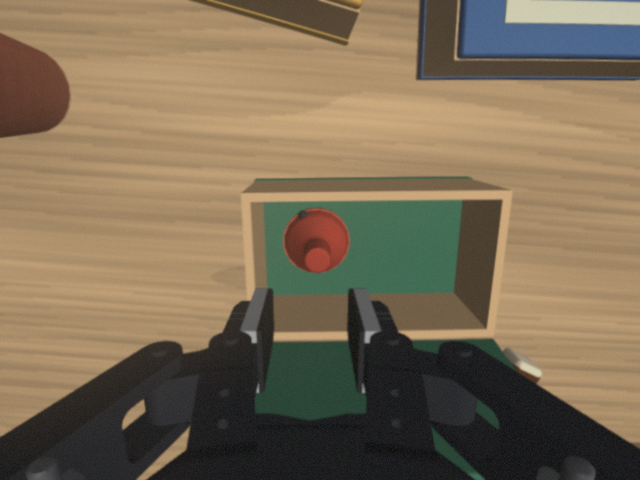

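arm_command(motion=[[0.35, [-0.06, 0.04, 0.5], [0, 0, 0]], [0.35, [0, 0, 0.5], [0, 0, 0]], [0.35, [0, 0, 0.5], [0, 0, 0]], [0.35, [0, 0, 0], [0, 0, 0]], [0, [0, 0, 0], [0, 0, 0]], [0, [0, 0, 0], [0, 0, 0]], [0, [0, 0, 0], [0, 0, 0]], [0, [0, 0, 0], [0, 0, 0]]])

```text
time: 56.15
ee_pos: [0.669, -0.23, 0.0551]
tcp_rot: [-180.0, 0.1, -175.7]
wrist_force: [-0.9, 0.5, 1.6]
opening: 0.014
```

arm_command(motion=[[0, [0, 0, -0.4], [0, 0, 0]], [0, [0, 0, -0.6], [0, 0, 0]], [0, [0, 0, -0.7], [0, 0, 0]], [0, [0, 0, -0.7], [0, 0, 0]], [0, [0, 0, 0], [0, 0, 0]]])

```text
time: 56.78
ee_pos: [0.6698, -0.2303, 0.2029]
tcp_rot: [-179.8, 0.3, -175.7]
wrist_force: [-1.1, 1.0, -0.8]
opening: 0.0141
```

```bash
python3 -c "
from h import *
to(tray((.045,.035,.15)),178.8)
im=viewer.camera('wrist');cv2.imwrite('pics/w20.png',im)
"
```

```text
t 56.77 ee [ 0.6698 -0.2303  0.2029] rot [-179.85    0.35 -175.72] q [-19.   27.7  34.8  96.7  -0.  -23.2] F [-1.1  1.  -0.8] open 0.0141
target [0.5755 0.3037 0.15  ] tool units [0.909 8.995 0.853]
turn z units 0.913 (full 0.913 ) after turn units [1.758 8.865 0.882]
```

View pics/w20.png

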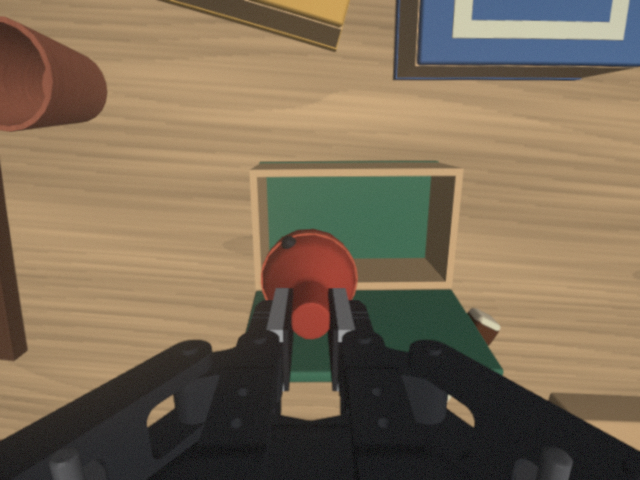

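arm_command(motion=[[0, [0, 0, 0], [0, 0, 0.91]], [0, [0.17, 0.88, 0], [0, 0, 0]], [0, [0.17, 0.88, 0], [0, 0, 0]], [0, [0.17, 0.88, 0], [0, 0, 0]], [0, [0.17, 0.88, 0], [0, 0, 0]], [0, [0.17, 0.88, 0], [0, 0, 0]], [0, [0.17, 0.88, 0], [0, 0, 0]], [0, [0.17, 0.88, 0], [0, 0, 0]], [0, [0.17, 0.88, 0], [0, 0, 0]], [0, [0.17, 0.88, 0], [0, 0, 0]], [0, [0.2, 0.94, 0], [0, 0, 0]], [0, [0, 0, 0], [0, 0, 0]]])

```text
time: 58.32
ee_pos: [0.5741, 0.3072, 0.196]
tcp_rot: [-180.0, -0.2, 179.1]
wrist_force: [-0.2, -0.4, -0.6]
opening: 0.0137
```

```bash
python3 -c "
from h import *
to(tray((.043,.035,.0735)),178.8)
im=viewer.camera('wrist');cv2.imwrite('pics/w21.png',im)
"
```

```text
t 58.33 ee [0.5741 0.3072 0.196 ] rot [-1.7995e+02 -1.6000e-01  1.7908e+02] q [28.1 19.  22.5 93.7  0.  29.1] F [-0.2 -0.4 -0.6] open 0.0137
target [0.5735 0.3038 0.0735] tool units [ 2.000e-03 -5.500e-02  2.041e+00]
turn z units 0.047 (full 0.047 ) after turn units [ 0.008 -0.057  2.041]
```

View pics/w21.png

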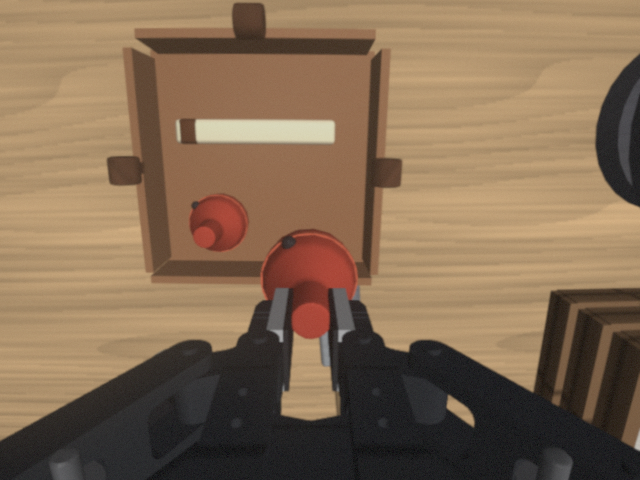

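arm_command(motion=[[0, [0, -0.05, 0.6], [0, 0, 0]], [0, [0, 0, 0.6], [0, 0, 0]], [0, [0, 0, 0.5], [0, 0, 0]], [0, [0, 0, 0.33], [0, 0, 0]], [0, [0, 0, 0], [0, 0, 0]], [0.3, [0, 0, 0], [0, 0, 0]], [0.35, [0, 0, 0], [0, 0, 0]], [0.35, [0, 0, -0.5], [0, 0, 0]], [0.35, [0, 0, -0.8], [0, 0, 0]], [0.5, [0, 0, -0.9], [0, 0, 0]], [0.5, [0, 0, 0], [0, 0, 0]]])

```text
time: 59.75
ee_pos: [0.5773, 0.3017, 0.2147]
tcp_rot: [179.7, 0.4, 178.8]
wrist_force: [0.4, 0.3, 0.2]
opening: 0.0427
```

```bash
python3 -c "
from h import *
to((.69,-.1955,.24),184.3)
im=viewer.camera('wrist');cv2.imwrite('pics/w22.png',im)
"
```

```text
t 59.75 ee [0.5773 0.3017 0.2147] rot [179.75   0.45 178.83] q [27.6 18.7 24.2 95.   0.  28.8] F [0.4 0.3 0.2] open 0.0427
target [ 0.69   -0.1955  0.24  ] tool units [-2.051 -8.245 -0.441]
turn z units -0.912 (full -0.912 ) after turn units [-1.252 -8.404 -0.421]
```

View pics/w22.png

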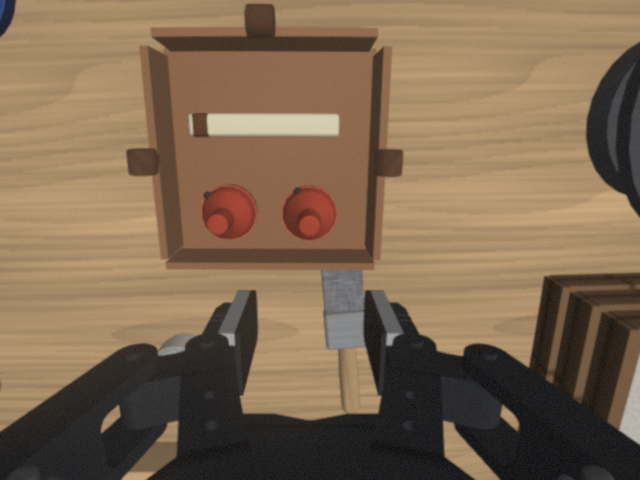

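arm_command(motion=[[0.5, [0, 0, -0.35], [0, 0, -0.91]], [0.5, [-0.04, -0.84, -0.05], [0, 0, 0]], [0.5, [-0.04, -0.84, -0.05], [0, 0, 0]], [0.5, [-0.04, -0.84, -0.05], [0, 0, 0]], [0.5, [-0.04, -0.84, -0.05], [0, 0, 0]], [0.5, [-0.04, -0.84, -0.05], [0, 0, 0]], [0.5, [-0.04, -0.84, -0.05], [0, 0, 0]], [0.5, [-0.04, -0.84, -0.05], [0, 0, 0]], [0.5, [-0.04, -0.84, 0], [0, 0, 0]], [0.5, [-0.04, -0.84, 0], [0, 0, 0]], [0.5, [-0.04, -0.84, 0], [0, 0, 0]]])

```text
time: 61.18
ee_pos: [0.6372, -0.2015, 0.2495]
tcp_rot: [180.0, -0.1, -175.7]
wrist_force: [0.6, 0.0, 0.6]
opening: 0.0428
```

arm_command(motion=[[0.5, [0, 0, 0], [0, -0.96, 0]], [0.5, [0, 0, 0], [0, -0.96, 0]], [0.5, [0, 0, 0], [0, -0.96, 0]], [0.5, [0, 0, 0], [0, -0.96, 0]], [0.5, [0, 0, 0], [0, -0.96, 0]], [0.5, [0, 0, 0], [0, 0, 0]]])

```text
time: 61.92
ee_pos: [0.6354, -0.1998, 0.2486]
tcp_rot: [179.9, 28.7, -175.8]
wrist_force: [-0.1, 1.1, 0.2]
opening: 0.0428
```

```bash
python3 -c "
from h import *
to((.7533,-.1914,.1762))
im=viewer.camera('wrist');cv2.imwrite('pics/w23.png',im)
im=viewer.camera('top');crop(im,280,100,480,250,4,'pics/t23.png')
"
```

```text
t 61.92 ee [ 0.6354 -0.1998  0.2486] rot [ 179.94   28.67 -175.8 ] q [-22.8  -5.4  -3.8  65.6  12.7 -24.1] F [-0.1  1.1  0.2] open 0.0428
target [ 0.7533 -0.1914  0.1762] tool units [-1.149 -0.007  2.004]
```

View pics/w23.png

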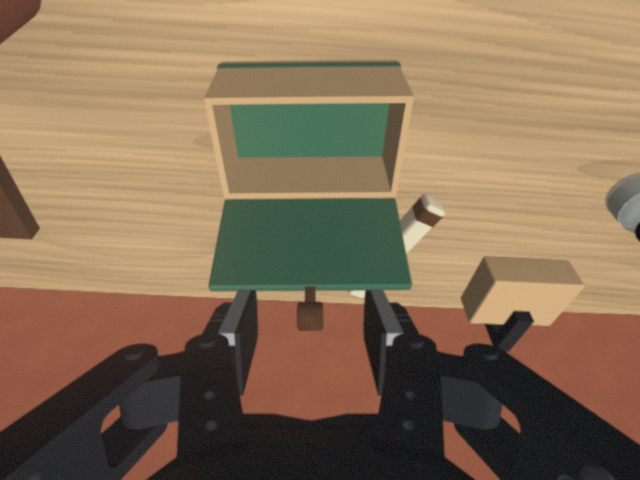

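arm_command(motion=[[0.5, [-0.6, 0, 0], [0, 0, 0]], [0.5, [-0.55, 0, 0.3], [0, 0, 0]], [0.5, [0, 0, 0.6], [0, 0, 0]], [0.5, [0, 0, 0.6], [0, 0, 0]], [0.5, [0, 0, 0.5], [0, 0, 0]], [0.5, [0, 0, 0], [0, 0, 0]], [0, [0, 0, 0], [0, 0, 0]], [0, [0, 0, 0], [0, 0, 0]], [0, [0, 0, 0], [0, 0, 0]], [0, [0, 0, 0], [0, 0, 0]]], newtons=50)

```text
time: 63.28
ee_pos: [0.7558, -0.1912, 0.1808]
tcp_rot: [-179.9, 29.0, -175.7]
wrist_force: [0.3, 3.2, 6.4]
opening: 0.0122
```

```bash
python3 -c "
from h import *
to((.7533,-.1914,.1762))
f=np.radians(np.arange(2,107,8)); n=len(f); R=.11207
b=np.radians(np.clip(np.arange(n)-5,0,8)*3.6)
g=np.c_[-R*np.cos(f),R*np.sin(f)]
t=g+.0175*np.c_[np.sin(b),1-np.cos(b)]
for i in range(n-1,0,-1):
    d=t[i-1]-t[i]; c,s=np.cos(b[i]),np.sin(b[i])
    print(round(d@np.array([-c,-s])/.06,3),round(d@np.array([s,-c])/.06,3),round(np.degrees(b[i]-b[i-1])/6,2))
"
```

```text
t 63.27 ee [ 0.7558 -0.1912  0.1808] rot [-179.95   28.96 -175.68] q [-18.    8.8   3.   57.1  10.6 -19.8] F [0.3 3.2 6.4] open 0.0122
target [ 0.7533 -0.1914  0.1762] tool units [0.073 0.    0.047]
0.216 -0.171 0.6
0.246 -0.128 0.6
0.267 -0.079 0.6
0.277 -0.028 0.6
0.278 0.025 0.6
0.267 0.076 0.6
0.247 0.125 0.6
0.217 0.168 0.6
0.16 0.205 0.0
0.13 0.226 0.0
0.098 0.242 0.0
0.063 0.253 0.0
0.027 0.259 0.0
```

arm_command(motion=[[0, [0, 0, 0], [0, 0, 0]], [0, [0, 0, 0], [0, 0, 0]]])

```text
time: 63.52
ee_pos: [0.7559, -0.1912, 0.1807]
tcp_rot: [-180.0, 29.0, -175.7]
wrist_force: [-0.1, 2.5, 5.8]
opening: 0.0117
```

```bash
python3 -c "
from h import *
im=viewer.camera('wrist');crop(im,170,200,470,480,2,'pics/w24.png')
im=viewer.camera('scene');crop(im,170,200,330,320,5,'pics/s24.png')
"
```

```text
(no output)
```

View pics/w24.png

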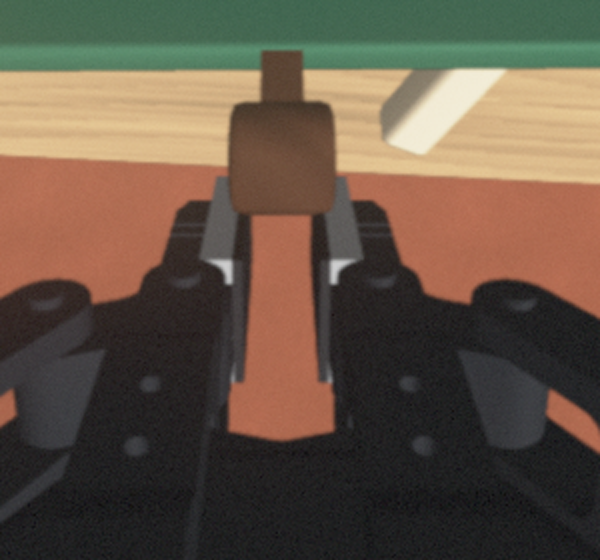

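View pics/s24.png

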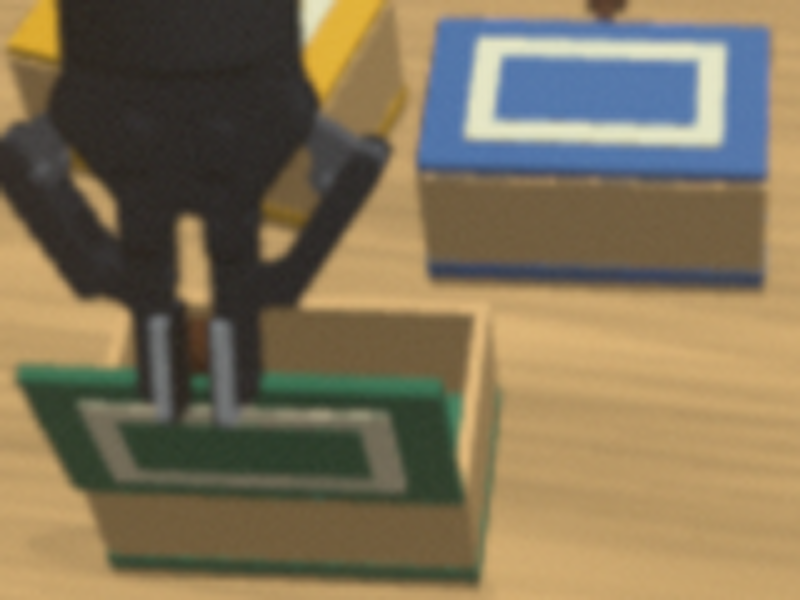

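arm_command(motion=[[0.4, [0, 0, 0], [0, 0, 0]], [0.5, [0, 0, 0], [0, 0, 0]], [0.5, [0.26, 0, 0.05], [0, 0, 0]], [0.5, [0, 0, 0], [0, 0, 0]]])

```text
time: 64.12
ee_pos: [0.7421, -0.1922, 0.1671]
tcp_rot: [180.0, 28.7, -175.8]
wrist_force: [0.3, -0.1, 0.4]
opening: 0.0429
```

```bash
python3 -c "
from h import *
to((.7533,-.1914,.1762))
im=viewer.camera('wrist');crop(im,170,200,470,480,2,'pics/w25.png')
"
```

```text
t 64.12 ee [ 0.7421 -0.1922  0.1671] rot [ 179.96   28.67 -175.77] q [-18.5   7.5   0.1  55.9  10.7 -20.2] F [ 0.3 -0.1  0.4] open 0.0429
target [ 0.7533 -0.1914  0.1762] tool units [-0.237 -0.    -0.044]
```

View pics/w25.png

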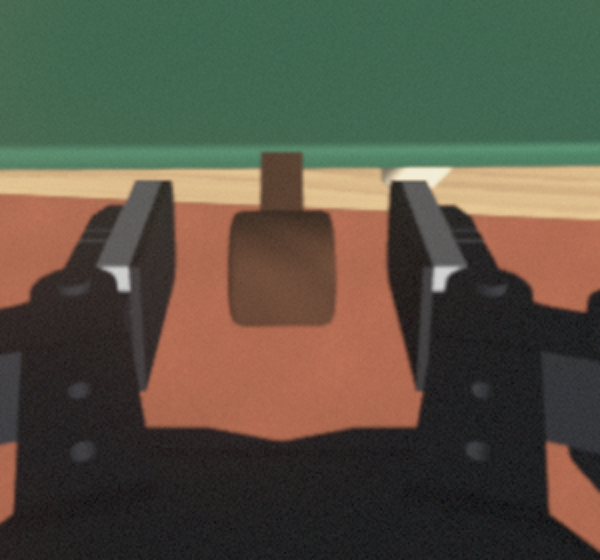

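arm_command(motion=[[0, [0, 0, 0], [0, 0, 0]], [0, [0, 0, 0], [0, 0, 0]], [0, [0, 0, 0], [0, 0, 0]], [0, [0, 0, 0], [0, 0, 0]]])

```text
time: 64.68
ee_pos: [0.7435, -0.192, 0.1691]
tcp_rot: [-180.0, 28.9, -175.7]
wrist_force: [0.7, 0.6, 2.6]
opening: 0.0172
```

```bash
python3 -c "
from h import *
to((.7533,-.1914,.1762))
o=bot.get_obs();R=Ro.from_euler('xyz',o['tcp_rot'],degrees=True);gp=o['ee_pos']-.0185*R.apply([0,0,1]);
h=box('a',(.045,0,.0745));d=gp-h;fw=d[0]*np.cos(BOX['a'][2])+d[1]*np.sin(BOX['a'][2]);print(gp,fw,d[2],np.hypot(fw,d[2]),np.degrees(np.arctan2(d[2],-fw)))
f=np.radians(np.arange(2,107,8)[:13]+[2]*13); n=len(f); r=.112
b=np.radians(np.clip(np.arange(n)-4,0,8)*3.6)
g=np.c_[-r*np.cos(f),r*np.sin(f)]
t=g+.0185*np.c_[np.sin(b),1-np.cos(b)]
for i in range(n-1,0,-1):
    d=t[i-1]-t[i]; c,s=np.cos(b[i]),np.sin(b[i])
    print([0,[round(float(d@np.array([-c,-s])/.06),3),0,round(float(d@np.array([s,-c])/.06),3)],[0,round(float(np.degrees(b[i]-b[i-1])/6),2),0]])
"
```

```text
t 64.67 ee [ 0.7435 -0.192   0.1691] rot [-179.99   28.86 -175.69] q [-18.4   7.5   0.3  55.9  10.7 -20.2] F [0.7 0.6 2.6] open 0.0172
target [ 0.7533 -0.1914  0.1762] tool units [-0.2   -0.003 -0.025]
[ 0.73459898 -0.19262887  0.18531318] 0.021029239482538386 0.11081317824086408 0.11279091002849238 100.74535879231108
[0, [0.233, 0, -0.149], [0, 0.6, 0]]
[0, [0.259, 0, -0.103], [0, 0.6, 0]]
[0, [0.274, 0, -0.053], [0, 0.6, 0]]
[0, [0.28, 0, -0.001], [0, 0.6, 0]]
[0, [0.274, 0, 0.052], [0, 0.6, 0]]
[0, [0.259, 0, 0.102], [0, 0.6, 0]]
[0, [0.233, 0, 0.148], [0, 0.6, 0]]
[0, [0.199, 0, 0.188], [0, 0.6, 0]]
[0, [0.138, 0, 0.221], [0, 0.0, 0]]
[0, [0.106, 0, 0.238], [0, 0.0, 0]]
[0, [0.072, 0, 0.25], [0, 0.0, 0]]
[0, [0.036, 0, 0.258], [0, 0.0, 0]]
```

arm_command(motion=[[0, [0.233, 0, -0.149], [0, 0.6, 0]], [0, [0.259, 0, -0.103], [0, 0.6, 0]], [0, [0.274, 0, -0.053], [0, 0.6, 0]], [0, [0.28, 0, 0], [0, 0.6, 0]], [0, [0.274, 0, 0.052], [0, 0.6, 0]], [0, [0.259, 0, 0.102], [0, 0.6, 0]], [0, [0.233, 0, 0.148], [0, 0.6, 0]], [0, [0.199, 0, 0.188], [0, 0.6, 0]], [0, [0.138, 0, 0.221], [0, 0, 0]], [0, [0.106, 0, 0.238], [0, 0, 0]], [0, [0.072, 0, 0.25], [0, 0, 0]], [0, [0.036, 0, 0.258], [0, 0, 0]]])

```text
time: 66.18
ee_pos: [0.6031, -0.2035, 0.0645]
tcp_rot: [-179.9, 0.0, -175.8]
wrist_force: [-2.4, -2.6, 5.8]
opening: 0.0169
```

arm_command(motion=[[0, [0, 0, 0.1], [0, 0, 0]], [0, [0, 0, 0.08], [0, 0, 0]], [0, [0, 0, 0], [0, 0, 0]]])

```text
time: 66.55
ee_pos: [0.6028, -0.2035, 0.0535]
tcp_rot: [-179.9, -0.1, -175.8]
wrist_force: [-6.2, -4.0, 5.8]
opening: 0.0173
```

arm_command(motion=[[0.5, [0, 0, 0], [0, 0, 0]], [0.6, [0, 0, 0], [0, 0, 0]], [0.6, [0, 0, -0.8], [0, 0, 0]], [0.6, [0, 0, -0.8], [0, 0, 0]], [0.6, [0.6, 0, -0.8], [0, 0, 0]], [0.6, [0.8, 0, 0], [0, 0, 0]], [0.6, [0.8, 0, 0], [0, 0, 0]], [0.6, [0.8, 0, 0], [0, 0, 0]], [0.6, [0, 0, 0], [0, 0, 0]]])

```text
time: 67.68
ee_pos: [0.4218, -0.216, 0.1976]
tcp_rot: [-180.0, 0.0, -175.8]
wrist_force: [0.9, -0.4, 0.2]
opening: 0.0514
```

```bash
python3 -c "
from h import *
to((.7533,-.1914,.1762))
im=viewer.camera('scene');cv2.imwrite('pics/sF.png',im);crop(im,150,170,350,320,4,'pics/s26.png')
im=viewer.camera('top');cv2.imwrite('pics/tF.png',im)
for n in 'abc':
  for th in (0,.08,.15):
    P=[box(n,(.045-.09*np.cos(th)-.008*np.sin(th)*1,y,.0745+.09*np.sin(th)+.008*np.cos(th))) for y in (.075,-.075)]+[box(n,(.045-.112*np.cos(th+.035),0,.0745+.112*np.sin(th+.035)))]
    print(n,th,((w2p('scene',P)-[150,170]+.5)*4-.5).round(0).tolist())
"
```

```text
t 67.67 ee [ 0.4218 -0.216   0.1976] rot [-1.7997e+02  4.0000e-02 -1.7581e+02] q [-27.1  -6.   -4.6  91.4  -0.  -31.3] F [ 0.9 -0.4  0.2] open 0.0514
target [ 0.7533 -0.1914  0.1762] tool units [-5.539  0.006  0.36 ]
a 0 [[469.0, 352.0], [176.0, 340.0], [329.0, 318.0]]
a 0.08 [[468.0, 343.0], [173.0, 331.0], [327.0, 308.0]]
a 0.15 [[468.0, 335.0], [170.0, 323.0], [325.0, 300.0]]
b 0 [[392.0, 105.0], [158.0, 50.0], [290.0, 58.0]]
b 0.08 [[391.0, 96.0], [156.0, 41.0], [287.0, 48.0]]
b 0.15 [[390.0, 88.0], [154.0, 33.0], [285.0, 39.0]]
c 0 [[693.0, 137.0], [426.0, 130.0], [562.0, 112.0]]
c 0.08 [[693.0, 128.0], [425.0, 121.0], [561.0, 101.0]]
c 0.15 [[694.0, 120.0], [424.0, 113.0], [561.0, 93.0]]
```

View pics/s26.png

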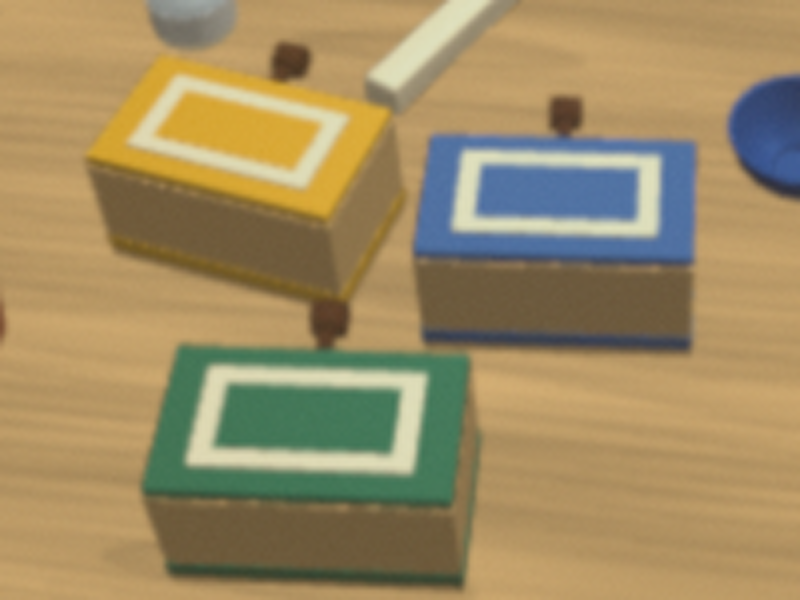

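View pics/sF.png

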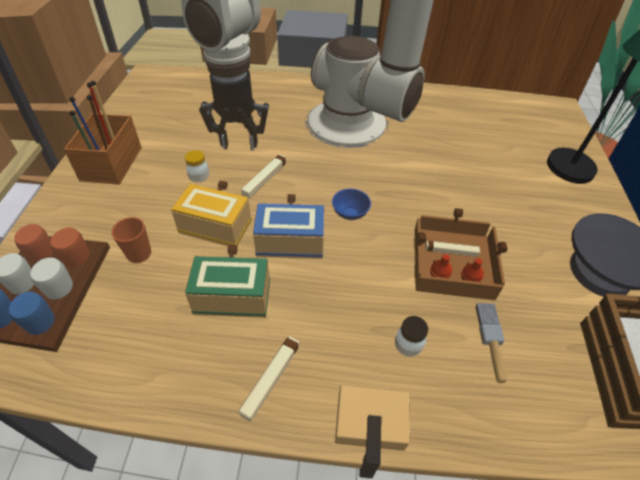

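View pics/tF.png

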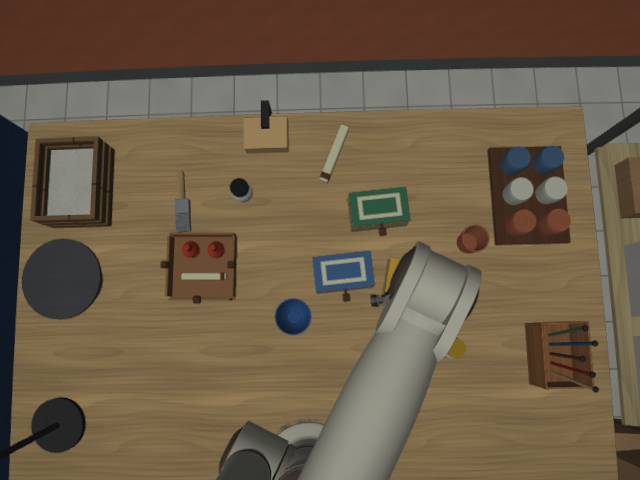

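```bash
python3 -c "
from h import *
a=cv2.imread('pics/scene0.png').astype(int);b=cv2.imread('pics/sF.png').astype(int)
d=np.abs(a-b).max(2)
print('boxes diff', (d[180:320,170:330]>25).sum(), 'jars/bowl/cup/brush',(d[150:185,180:212]>25).sum(),(d[190:220,330:375]>25).sum(),(d[215:265,110:152]>25).sum(),(d[315:355,395:430]>25).sum(),(d[305:380,475:510]>25).sum())
crop(b.astype(np.uint8),400,200,520,310,6,'pics/s27.png')
for nm,fn in (('F',lambda r,t,y:(-.085-r*np.cos(t),y,.02+r*np.sin(t))),('L',lambda r,t,y:(y,.085+r*np.cos(t),.02+r*np.sin(t))),('R',lambda r,t,y:(y,-.085-r*np.cos(t),.02+r*np.sin(t)))):
  for th in (80,85,90):
    t=np.radians(th);print(nm,th,((w2p('scene',[tray(fn(r,t,y)) for r,y in ((.065,0),(.044,.079),(.044,-.079))])-[400,200]+.5)*6-.5).round(0).tolist())
"
```

```text
boxes diff 0 jars/bowl/cup/brush 0 0 0 0 0
F 80 [[349.0, 65.0], [542.0, 133.0], [129.0, 87.0]]
F 85 [[351.0, 74.0], [544.0, 139.0], [129.0, 93.0]]
F 90 [[352.0, 84.0], [545.0, 146.0], [130.0, 100.0]]
L 80 [[642.0, 290.0], [644.0, 506.0], [582.0, 163.0]]
L 85 [[627.0, 286.0], [633.0, 504.0], [573.0, 161.0]]
L 90 [[611.0, 284.0], [622.0, 502.0], [563.0, 160.0]]
R 80 [[98.0, 229.0], [101.0, 445.0], [94.0, 109.0]]
R 85 [[114.0, 229.0], [112.0, 445.0], [104.0, 109.0]]
R 90 [[131.0, 230.0], [124.0, 446.0], [114.0, 110.0]]
```

View pics/s27.png

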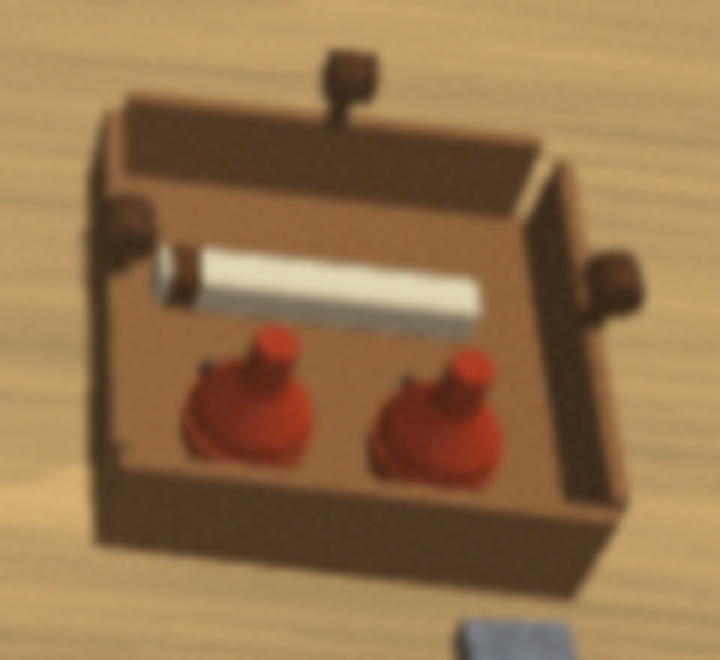

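```bash
python3 -c "
from workcell import bot
print(bot.job_done())"
```

```text
the job is handed in; nothing more can be done
None
```

The job is handed in, at about 68 s of the 210 s allowed. No verdict was reported.

- **Tray:** I raised all three sides before anything went in. In the last picture the front side reads about 86°–88°, the left about 89° and the right about 90°; the limit is 80° (1.4 rad).
- **Boxes:** I opened them one at a time. Blue held two cream whistles, yellow held one, and green held two red ones. With all three cream whistles found, there were only two reds in this run.
- **In the tray:** both red whistles stand upright on the tray floor, and the 120 mm maple stick lies flat beside them.
- **Everything else:** around the boxes and the bystander objects, the final scene picture matches the first one, with no pixel changed beyond my threshold. So the lids look shut, and the bowl, jars, cup and brush look unmoved. The gripper is clear of everything.

**What went off plan:**
- **Stick:** two measurements differed by about 26 mm, most likely because it was knocked in between. I used the newer one and the grasp held.
- **Green lid:** my first attempt to close it caught only the edge of the tab, so I took hold again. When I then pressed the lid down, the fingers slid along the tab by about 11 mm, but it shows shut.

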